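# Refit the return springs and push head of a fruit wedger

## Robot

A 6-joint arm with a two-finger parallel gripper is mounted at the origin on a cart in front of the work surface, level with it; the furniture and walls round the work are solid. World frame = base frame: x ahead of the robot, y to its left, z up, the work surface at z = 0. Lengths are in m, angles in rad, forces in N, time in s.
With the tool pointing down it reaches from about 0.375 to 0.975 m from the base axis. Payload 3.8 kg.
Tool frame: the origin (TCP) lies at the very end of the fingers, on their centre line; the grasp point (between the pads) lies robot.grasp_offset behind it (robot.grasp_offset is the distance from the TCP to the grasp point, in m); z points along the fingers, y is the line along which they close (so a half turn about z gives the same grasp; the last joint's range is limited). The gripper opens to 85 mm and grips with 20 to 120 N. Pads are 22 mm wide; open, the fingers measure 114 mm over their backs; the gripper's body (76 mm by 85 mm) begins 54 mm behind the grasp point. The pads swing forward as they close: fully open they stand 13 mm farther back than shut.
Start: joints at [-1.321, 0.264, 1.604, -0, 1.274, -0.037], TCP at [0.191, -0.647, 0.231] pointing down, gripper open.
Joint ranges: [-2.63, 2.63], [-0.94, 2.18], [0.31, 2.57], [-1.31, 4.45], [0, 2.66], [-2.55, 2.55]. Speed limits (rad/s): [2.57, 2.57, 3.14, 3.14, 3.14, 3.14].

## Interface

Orientations are given as a unit quaternion [w, x, y, z].
In Python, from bench import sense, capture, workorder, robot gives the robot as it stands.
- The arm moves only by the tool step_arm, never from a script. Its argument "commands" is a list of rows, each an object of numbers: "x", "y", "z": the shift along the world's x, y, z in mm; "wx", "wy", "wz": the turn, a rotation vector about the world's x, y, z in rad. In form: [{"x": .., "y": .., "z": .., "wx": .., "wy": .., "wz": ..}, ...]. A call has 1 to 10 rows; each row is the pose to reach, as a shift and turn from the pose commanded when the call began; what a row does not reach only later rows make up. A row lasts 1/10 s, in which the tool goes at most 50 mm and 8.59 degrees, less where a joint would pass 70% of its speed; a pose out of reach is approached as far as the arm can. A call with a gripper value outside its range is refused whole. "fingers" is the finger opening in mm, from 0 to 85.4, set as the call begins (left out, the last holds). The fingers move at their own pace and stop on an object; "grip_force" is the grip in N (left out, the last holds). Time passes only in rows, so rows that repeat a pose let the fingers close. It gives the time, the measured TCP pose, the force, the opening and the grip force at its end, in the units of the state.
- sense(): the state, without advancing time (a new reading comes with each control period).
- capture(name): name is "scene" or "top" or "wrist"; returns a dict with "img" (384x512x3 uint8, red, green, blue), "fovy" (degrees; the focal length in pixels is half the picture's height over the tangent of half this angle, whatever the lens; pixels are square), "cx", "cy" (the principal point, pixels), "R" (3x3) and "t" (3): a world point X has camera coordinates R X + t; the wrist camera has in their place "mount" (4x4, takes a point from camera to tool coordinates, whose origin is the TCP and whose axes are the flange's). Camera axes: x right, y down, z forward; pixel columns grow to the right and rows downward; lengths in m; the calibration is good to about 2 mm. A picture is of the moment at which its call begins: read the wrist's pose just before it. There is no depth.
- workorder.job_done(): hands the job in; it is judged then, once.
The state is a dict: "time_s": time; "joint_positions": joint angles; "joint_vel": joint speeds; "tau": joint torques, N m; "position": TCP position; "eef_rot": TCP orientation; "wrist_force": force on the tool from outside, world axes, zero at the start; "ft_torque": the same for the moment, N m; "opening": finger opening in m; "gripper_force": force on a finger pad.
Only numpy, scipy, OpenCV 4.12 (cv2) and the standard library are available. Lean on these libraries where they do the work, as an engineer would, in place of code of your own. Each camera call takes 0.05 s, during which the arm holds its last target. There are 200 camera calls.

## Task

The fruit wedger has come back from the dishwasher in pieces: put it together again. Thread one of the two coil springs over each leaning guide rod, following the slant of the rod and giving the spring a slight twist if its coils catch, and let both go right down to the deck; then slide the push head onto both rods so that it rides on the springs. Test it with a full stroke: push the head down until it meets the blades, let it spring back up and let go of it, without knocking over or shifting the ramekin, the spice jar or anything else on the table.

Things in the scene. Friction and masses are not known exactly. Their poses are not given: they have to be found in the camera images.
- deck: Slanted steel deck of the fruit wedger, 206 mm wide, 112 mm along the slope, with a blade-crossed opening. Origin: middle of its upper face, 112 mm above the table. z: along the two guide rods, out of the deck, up and toward the cook (robot's side), 30 degrees from vertical; y: level, from the right rod to the left; x: up the slope. Blade edges 4 mm above the deck. It does not move.
- seat_left (a point): Foot of the left guide rod, on the deck's surface (deck frame [0, 72, 0] mm). The rod is a plain round bar, 16 mm in diameter and 115 mm long along the deck's z axis; its last 5 mm taper to 9 mm in diameter.
- seat_right (a point): Foot of the right guide rod (deck frame [0, -72, 0] mm), the same kind of rod. The stand that carries the deck is of steel tube on four rubber feet, 235 mm wide and 225 mm deep, with a steel catch pan between its legs.
- tip_left (a point): Centre of the tip of the left guide rod, 115 mm from its foot.
- tip_right (a point): Centre of the tip of the right guide rod, 115 mm from its foot.
- spring_a: Steel compression spring, 80 mm long (78 as it stands), outer diameter 26.5 mm, wire 3.5 mm, clear bore 18 mm, 86 g, both ends flat and alike. It stands on end on a green plastic lid (14 mm thick, 162 x 176 mm) used as a parts tray. Origin: centre of the end it stands on; z runs along its axis to the other end.
- spring_a_end (a point): Centre of spring_a's other end, its top as it stands. Pinch the spring across its coils in the upper half with 20 to 30 N. It yields lengthwise at 0.22 N per mm, by at most 48 mm. Threaded on a rod and let go, it slides down by its own weight.
- spring_b: The second spring, exactly the same as spring_a and standing on the same lid, origin likewise; either spring may go on either rod, either end first.
- spring_b_end (a point): Centre of spring_b's other end, its top as it stands.
- push_head: Push head, about 0.32 kg, standing on its white finned pusher (62 mm across, 32 mm high). Origin: centre of the pusher's underside; z up through the grip, y along the yoke. Aluminium yoke 22 mm thick, z = 50 to 66 mm, with an upright bushing tube at y = +72 and -72 mm: outer diameter 28 mm, bore 19 mm, right through from z = 30 to 72 mm. It fits either way round.
- head_grip (a point): Middle of the head's black palm grip, 88 mm above the head's origin: a flat-sided block 28 mm thick along x, 86 mm along y, from z = 66 to 108 mm. Set on the springs the head's origin rests about 43 mm above the deck, held by its weight only; pushing it from there down to the blades, about 38 mm, takes some 17 N.
- brown_ramekin: Bystander: brown ramekin, 69 mm wide, 34 mm high; origin at the centre of its underside. Leave where it is.
- white_bottle: Bystander: white squeeze bottle, 60 mm wide, 198 mm high; origin at its underside. Leave where it is.
- red_bottle: Bystander: red squeeze bottle, 60 mm wide, 198 mm high; origin at its underside. Leave where it is.
- spice_jar: Bystander: spice jar with a black cap, 44 mm wide, 99 mm high; origin at its underside. Leave where it is.

How it is judged:
On the way, in this order (a step that is already met when the one before it is completed fails the run):
1. one spring is threaded over a guide rod and down on the deck ((((distance between any of spring_a, spring_a_end and seat_left below 0.009 m and angle between the z axis of spring_a and the z axis of deck, either way round below 0.2 rad) or (distance between any of spring_b, spring_b_end and seat_left below 0.009 m and angle between the z axis of spring_b and the z axis of deck, either way round below 0.2 rad)) or ((distance between any of spring_a, spring_a_end and seat_right below 0.009 m and angle between the z axis of spring_a and the z axis of deck, either way round below 0.2 rad) or (distance between any of spring_b, spring_b_end and seat_right below 0.009 m and angle between the z axis of spring_b and the z axis of deck, either way round below 0.2 rad)))), for 0.2 s.
2. each guide rod carries a spring that is down on the deck (((distance between any of spring_a, spring_a_end and seat_left below 0.009 m and angle between the z axis of spring_a and the z axis of deck, either way round below 0.2 rad) or (distance between any of spring_b, spring_b_end and seat_left below 0.009 m and angle between the z axis of spring_b and the z axis of deck, either way round below 0.2 rad)) and ((distance between any of spring_a, spring_a_end and seat_right below 0.009 m and angle between the z axis of spring_a and the z axis of deck, either way round below 0.2 rad) or (distance between any of spring_b, spring_b_end and seat_right below 0.009 m and angle between the z axis of spring_b and the z axis of deck, either way round below 0.2 rad))), for 0.2 s.
3. the push head is on both rods and has come down onto the springs (all of step 2 and x of push_head in the frame of deck between -0.006 and 0.006 m and y of push_head in the frame of deck between -0.006 and 0.006 m and angle between the z axis of push_head and the z axis of deck, either way round below 0.12 rad and z of push_head in the frame of deck between 0 and 0.056 m), for 0.1 s.
4. the push head is pushed down the rods to the blades (underside within 16 mm of the deck) (x of push_head in the frame of deck between -0.006 and 0.006 m and y of push_head in the frame of deck between -0.006 and 0.006 m and angle between the z axis of push_head and the z axis of deck, either way round below 0.12 rad and z of push_head in the frame of deck below 0.016 m), for 0.1 s.
At the end, for the whole second after the job is handed in: A spring in line with each rod, its lower end within 9 mm of the rod's foot; the push head at rest on both rods, within 6 mm of centre and 7 degrees of their line, its underside 32 to 56 mm above the deck; ramekin and spice jar upright within 3 cm of where they were (all of step 2 and x of push_head in the frame of deck between -0.006 and 0.006 m and y of push_head in the frame of deck between -0.006 and 0.006 m and angle between the z axis of push_head and the z axis of deck, either way round below 0.12 rad and z of push_head in the frame of deck between 0.032 and 0.056 m and linear speed of push_head below 0.02 m/s and angle between each of brown_ramekin, spice_jar's own z axis and vertical below 0.2 rad and distance of each of brown_ramekin, spice_jar from where it was at the start of the episode below 0.03 m); the robot touches nothing.
It fails at once if the ramekin or the spice jar is knocked over or shifted by more than 3 cm (distance of any of brown_ramekin, spice_jar from where it was at the start of the episode above 0.03 m or angle between any of brown_ramekin, spice_jar's own z axis and vertical above 0.3 rad).
It also fails if it takes over 72 s, if anything falls off the work surface, if the arm or the gripper's body presses on something with over 40 N, if the wrist force passes 120 N, or if a joint passes its speed limit or range.

## Working session

There is one attempt and no reset: what is moved stays moved. The work goes in short steps, Python scripts to look and compute and a tool call to move; the robot and the scene stay as the last step left them, time stands still between calls to the robot, and variables do not carry over. Pictures are saved under pics/ and viewed, at most 10 in all, crops included, and the job is handed in when it is done.

Besides the shell and the picture viewer there is one more tool, called after "Request:" as name([rows], argument=value, ...), one row to a line, values as JSON. step_arm: Moves the arm, as the interface text tells. Its arguments: {"type":"object","properties":{"commands":{"type":"array"},"fingers":{"type":"number"},"grip_force":{"type":"number"}},"required":["commands"]}

```bash
mkdir -p pics; ls
python3 - <<'E'
from bench import sense, capture, workorder, robot
import cv2,numpy as np,pickle
s=sense();print(s); print([ (k,getattr(robot,k)) for k in dir(robot) if k[0]!='_'])
d={}
for n in("scene","top","wrist"):
    c=capture(n);d[n]=c;print(n,{k:v for k,v in c.items() if k!='img'})
pickle.dump((s,d),open('cap0.pkl','wb'))
for n in("scene","top"):
    cv2.imwrite(f'pics/{n}0.png',cv2.resize(d[n]['img'][:,:,::-1],(800,600),interpolation=cv2.INTER_CUBIC))
E
```

```text
pics
{'time_s': 0.0, 'joint_positions': array([-1.32090131e+00,  2.64758410e-01,  1.60536515e+00, -5.90856736e-07,
        1.27368079e+00, -3.68931193e-02]), 'joint_vel': array([ 0.00220776,  0.00041127,  0.00038647, -0.00104509,  0.00037416,
        0.00110079]), 'tau': array([-1.42369005e-03, -5.15115058e+01, -3.67310643e+01, -2.21245136e-05,
        1.29829219e-02,  2.48039652e-05]), 'position': array([ 0.19076364, -0.64673258,  0.22996325]), 'eef_rot': array([-1.09955308e-03,  9.89736057e-01,  1.42903164e-01, -1.17832210e-04]), 'wrist_force': array([0.52908794, 0.06820981, 0.56155323]), 'ft_torque': array([0.03282117, 0.05853018, 0.02672445]), 'gripper_force': 0.0, 'opening': 0.08529823578336995}
[('MotionError', <class 'bench.MotionError'>), ('grasp_offset', 0.0187)]
scene {'fovy': 47.802652398122596, 'cx': 261.2790129201751, 'cy': 189.2026691441807, 'R': array([[-0.76514316, -0.64376958, -0.01080163],
       [-0.41157011,  0.5019295 , -0.7607081 ],
       [ 0.49514239, -0.57760498, -0.64900424]]), 't': array([0.52533124, 0.26741147, 1.11925442])}
top {'fovy': 49.327604015295336, 'cx': 261.689884504121, 'cy': 188.29421973633768, 'R': array([[-7.64684947e-04, -9.99991465e-01,  4.06018824e-03],
       [-9.94136105e-01,  3.21152902e-04, -1.08135566e-01],
       [ 1.08133339e-01, -4.11906937e-03, -9.94127866e-01]]), 't': array([0.15236518, 0.57239953, 1.33189141])}
wrist {'fovy': 70.16672954400234, 'cx': 253.899207495675, 'cy': 190.15152539284315, 'mount': array([[ 3.60168125e-04, -9.55539959e-01, -2.94861419e-01,
         7.46442834e-02],
       [ 9.99999933e-01,  3.62552901e-04,  4.65788879e-05,
         1.07686759e-03],
       [ 6.23948743e-05, -2.94861417e-01,  9.55540026e-01,
        -1.43140333e-01],
       [ 0.00000000e+00,  0.00000000e+00,  0.00000000e+00,
         1.00000000e+00]])}
```

View pics/scene0.png

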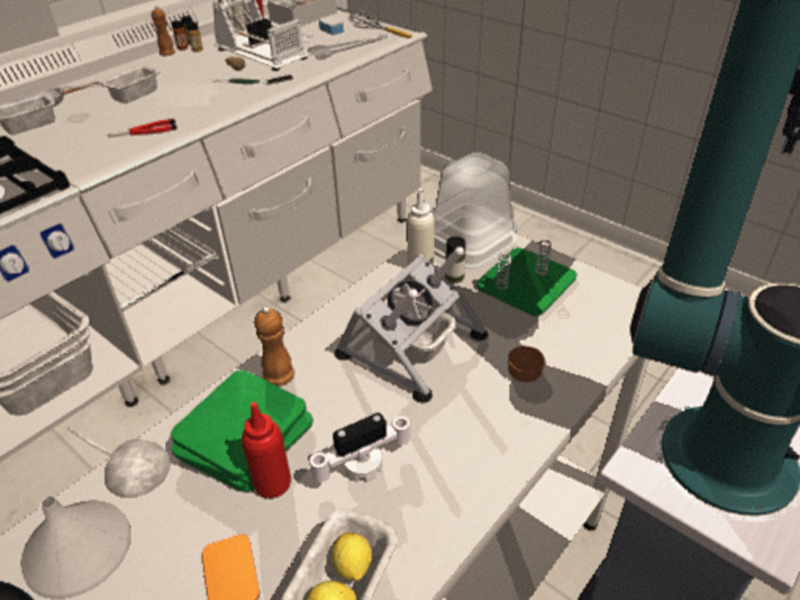

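View pics/top0.png

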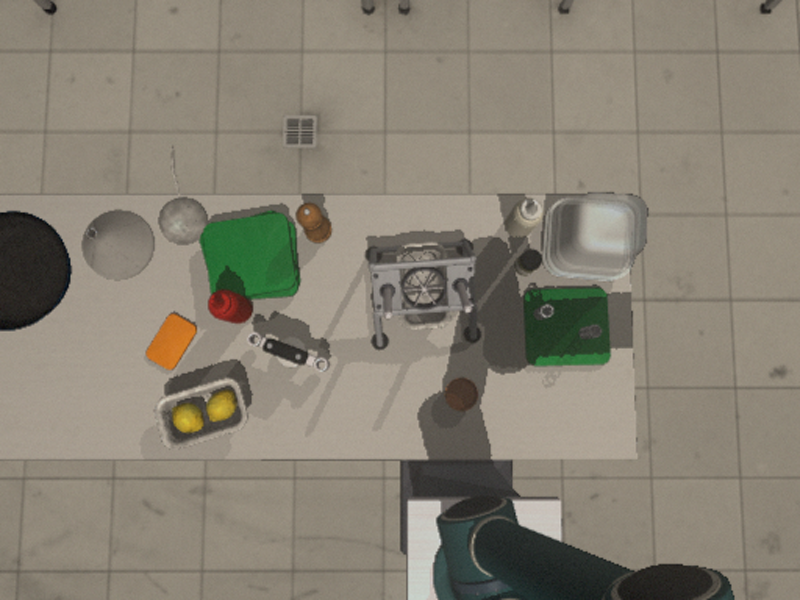

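```bash
cat > h.py <<'E'
import numpy as np,cv2,pickle
from scipy.optimize import least_squares
from scipy.spatial.transform import Rotation as Ro
def K(c):
    f=c['img'].shape[0]/2/np.tan(np.radians(c['fovy'])/2); return f
def ext(c,s=None):
    if 'R' in c: return c['R'],c['t']
    w,x,y,z=s['eef_rot'];Rt=Ro.from_quat([x,y,z,w]).as_matrix();M=np.eye(4);M[:3,:3]=Rt;M[:3,3]=s['position']
    W=np.linalg.inv(M@c['mount']);return W[:3,:3],W[:3,3]
def proj(X,c,s=None):
    R,t=ext(c,s);p=R@np.asarray(X,float)+t
    return np.array([c['cx'],c['cy']])+K(c)*p[:2]/p[2]
def tri(obs,x0=(.5,0,.1)):
    # obs: list of (c,s,(u,v))
    r=least_squares(lambda X:np.concatenate([proj(X,c,s)-uv for c,s,uv in obs]),x0)
    return r.x,np.sqrt(np.mean(r.fun**2))
def onz(c,s,uv,z):
    R,t=ext(c,s);C=-R.T@t;d=R.T@np.array([(uv[0]-c['cx'])/K(c),(uv[1]-c['cy'])/K(c),1]);return C+d*(z-C[2])/d[2]
def crop(c,x,y,w,h,k,ox=.0):
    return cv2.resize(c['img'][y:y+h,x:x+w,::-1],(w*k,h*k),interpolation=cv2.INTER_CUBIC)
# crop pixel (a,b) -> x+(a+.5)/k-.5
E
python3 - <<'E'
from h import *
s,d=pickle.load(open('cap0.pkl','rb'));t,sc=d['top'],d['scene']
a=np.vstack([np.hstack([crop(t,230,150,80,60,5),crop(t,330,175,80,60,5)]),np.hstack([crop(sc,300,145,80,60,5),crop(t,150,200,80,60,5)])])
cv2.imwrite('pics/m1.png',a)
b=np.vstack([crop(sc,210,160,133,50,6)[:, :798],crop(sc,180,255,133,50,6)])
cv2.imwrite('pics/m2.png',b)
E
```

```text
(no output)
```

View pics/m1.png

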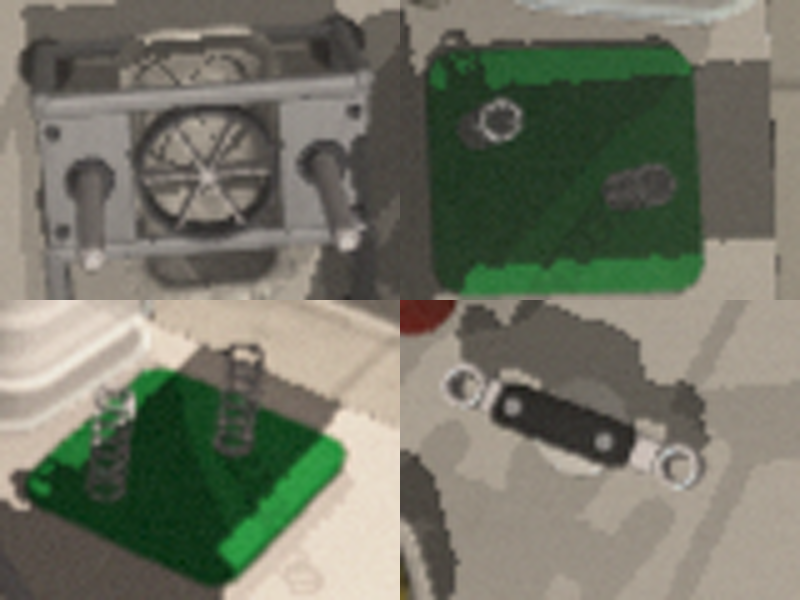

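View pics/m2.png

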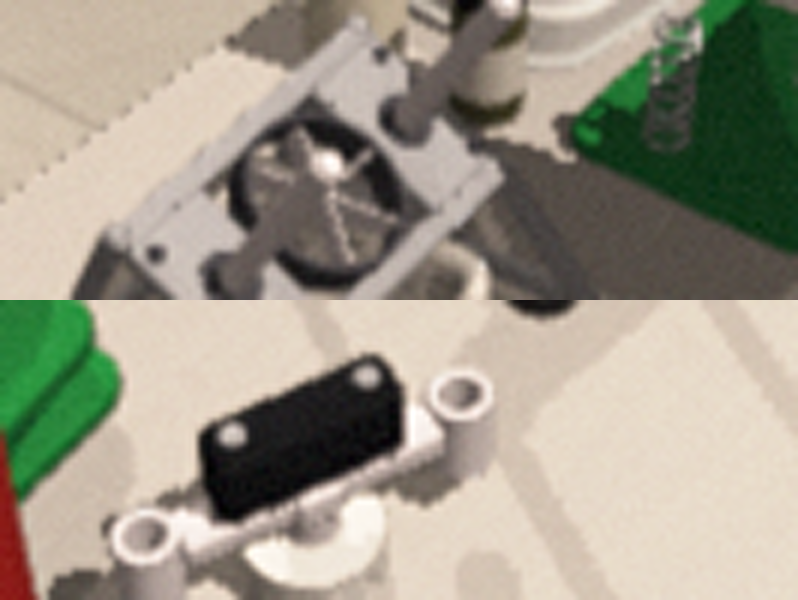

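The pictures show both rods, springs (A far-left, B near-right on the lid) and the head with its bushing rims clearly; I triangulate from these pixels.

Run:
```python
from h import *
s,d=pickle.load(open('cap0.pkl','rb'));t,sc=d['top'],d['scene']
def px(x0,y0,k,a,b): return np.array([x0+(a+.5)/k-.5,y0+(b+.5)/k-.5])
T=lambda a,b:px(230,150,5,a,b); S=lambda a,b:px(210,160,6,a,b)
P={'tipL':(T(92,258),S(327,163)),'tipR':(T(348,240),S(508,8)),'footL':(T(90,178),S(232,272)),'footR':(T(322,165),S(405,118)),
'Atop':(px(330,175,5,101,120),px(300,145,5,118,100)),'Btop':(px(330,175,5,257,185),px(300,145,5,245,52)),
'tubeL':(px(150,200,5,64,85),px(180,255,6,148,236)),'tubeR':(px(150,200,5,278,166),px(180,255,6,462,96))}
for k,(a,b) in P.items():
    X,e=tri([(t,None,a),(sc,None,b)]);print(k,X.round(4),'rms px',round(e,2))
for k,uv in {'Abot':(107,186),'Bbot':(235,150)}.items(): print(k,onz(sc,None,px(300,145,5,*uv),.016).round(4))
# deck fit: x,y,yaw with given heights
zt=.112+.115*np.cos(np.pi/6)
def pts(p):
    R=Ro.from_euler('z',p[2]).as_matrix();zd=R@[-.5,0,.8660254];y=R@[0,1,0];o=np.array([p[0],p[1],.112])
    return {'footL':o+.072*y,'footR':o-.072*y,'tipL':o+.072*y+.115*zd,'tipR':o-.072*y+.115*zd}
def f(p):
    q=pts(p);return np.concatenate([np.r_[proj(q[k],t)-P[k][0],proj(q[k],sc)-P[k][1]] for k in q])
r=least_squares(f,[.55,0,0]);print('deck',r.x.round(4),r.fun.round(2));print({k:v.round(4) for k,v in pts(r.x).items()})
# others
g=lambda c,u,v,z:onz(c,None,(u*.64-.18,v*.64-.18),z).round(3)
print('ramekin',g(t,461,393,.034),'jar',g(t,529,262,.099),'white',g(t,527,215,.19),'red',g(t,228,303,.19),'pepper',g(t,305,215,.15))
print('lid',g(t,527,290,.014),g(t,608,362,.014))
```

```text
tipL [0.5154 0.1906 0.207 ] rms px 0.37
tipR [0.526  0.0454 0.2019] rms px 0.38
footL [0.5715 0.1943 0.1128] rms px 0.44
footR [0.5802 0.0525 0.1117] rms px 0.28
Atop [ 0.5319 -0.1238  0.0866] rms px 0.58
Btop [ 0.4927 -0.218   0.0896] rms px 0.14
tubeL [0.4774 0.4631 0.0672] rms px 0.44
tubeR [0.4267 0.3282 0.0663] rms px 0.41
Abot [ 0.53  -0.123  0.016]
Bbot [ 0.4846 -0.2099  0.016 ]
deck [0.5761 0.1236 0.0622] [ 0.02  0.53 -0.88  0.34  0.47  0.21 -0.32 -0.26 -0.21  0.75 -0.47 -0.95
 -0.37  1.15 -0.21 -1.95]
{'footL': array([0.5716, 0.1955, 0.112 ]), 'footR': array([0.5805, 0.0518, 0.112 ]), 'tipL': array([0.5142, 0.1919, 0.2116]), 'tipR': array([0.5231, 0.0482, 0.2116])}
ramekin [0.369 0.046 0.034] jar [ 0.63  -0.087  0.099] white [ 0.704 -0.067  0.19 ] red [0.54  0.485 0.19 ] pepper [0.714 0.353 0.15 ]
lid [ 0.584 -0.097  0.014] [ 0.432 -0.264  0.014]
```

Request:
step_arm([
  {"x": 25, "y": 40, "z": 5, "wz": -0.02},
  {"x": 50, "y": 85, "z": 20, "wz": -0.05},
  {"x": 75, "y": 130, "z": 20, "wz": -0.08},
  {"x": 100, "y": 175, "z": 20, "wz": -0.11},
  {"x": 125, "y": 220, "z": 20, "wz": -0.14},
  {"x": 150, "y": 262, "z": 20, "wz": -0.17},
  {"x": 175, "y": 305, "z": 20, "wz": -0.2},
  {"x": 200, "y": 348, "z": 20, "wz": -0.225},
  {"x": 220, "y": 385, "z": 20, "wz": -0.225},
  {"x": 240, "y": 420, "z": 20, "wz": -0.225},
])

```text
$.commands[0]: bad value
```

Request:
step_arm([
  {"x": 20, "y": 30},
  {"x": 30, "y": 45},
  {"x": 30, "y": 50},
  {"x": 30, "y": 50},
])

```text
$.commands[0]: bad value
```

```bash
cat >> h.py <<'E'
def snap(name,cam='wrist'):
    from bench import sense,capture
    s=sense();c=capture(cam);pickle.dump((s,c),open(name+'.pkl','wb'));return s,c
def load(name): return pickle.load(open(name+'.pkl','rb'))
E
python3 - <<'E'
from h import *
s,c=snap('w1');print(s['position'],s['eef_rot'],s['joint_positions'])
cv2.imwrite('pics/w1.png',cv2.resize(c['img'][:,:,::-1],(800,600),interpolation=cv2.INTER_CUBIC))
for n,X in {'A':(.53,-.1235,.092),'B':(.487,-.213,.092),'Ab':(.53,-.1235,.014),'Bb':(.487,-.213,.014)}.items(): print(n,(proj(X,c,s)+.18)/.64)
E
```

```text
[ 0.19079944 -0.6468806   0.23024301] [-8.80994500e-04  9.89737545e-01  1.42894391e-01 -9.79918481e-05] [-1.32090056e+00  2.64595281e-01  1.60505067e+00 -7.90357809e-06
  1.27371954e+00 -3.68724335e-02]
A [ -745.95721072 -1007.4644134 ]
B [-432.54146499 -700.52293949]
Ab [-369.62706413 -621.49130592]
Bb [-180.98791071 -438.12939914]
```

View pics/w1.png

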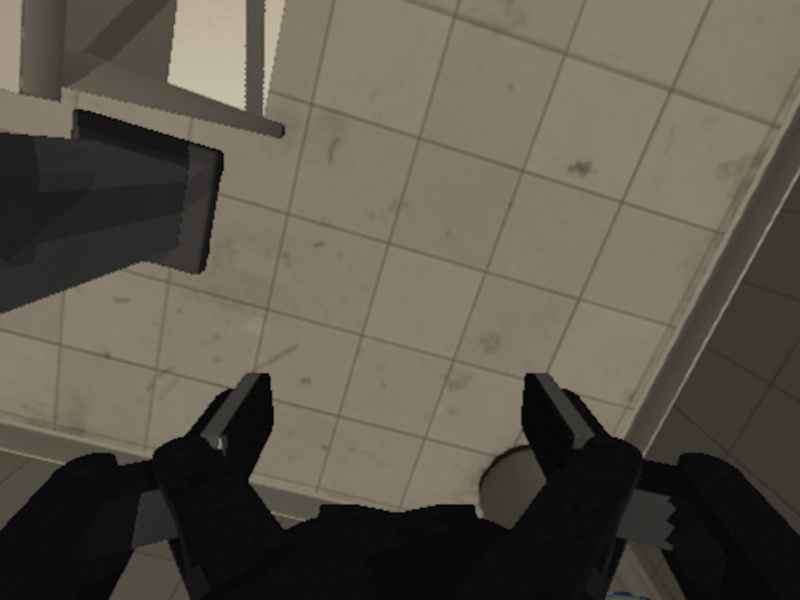

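The move was refused (all six keys are evidently required); the picture shows only the floor.

Request:
step_arm([
  {"x": 25, "y": 40, "z": 5, "wx": 0, "wy": 0, "wz": -0.02},
  {"x": 50, "y": 80, "z": 20, "wx": 0, "wy": 0, "wz": -0.05},
  {"x": 75, "y": 120, "z": 20, "wx": 0, "wy": 0, "wz": -0.08},
  {"x": 100, "y": 160, "z": 20, "wx": 0, "wy": 0, "wz": -0.11},
  {"x": 125, "y": 200, "z": 20, "wx": 0, "wy": 0, "wz": -0.14},
  {"x": 150, "y": 240, "z": 20, "wx": 0, "wy": 0, "wz": -0.17},
  {"x": 175, "y": 280, "z": 20, "wx": 0, "wy": 0, "wz": -0.2},
  {"x": 200, "y": 320, "z": 20, "wx": 0, "wy": 0, "wz": -0.225},
  {"x": 220, "y": 360, "z": 20, "wx": 0, "wy": 0, "wz": -0.225},
  {"x": 240, "y": 400, "z": 20, "wx": 0, "wy": 0, "wz": -0.225},
])

```text
time_s: 1.2
position: [0.4315, -0.2456, 0.2513]
eef_rot: [0.0, 1.0, 0.031, 0.0]
wrist_force: [0.7, 0.1, -0.5]
opening: 0.0853
gripper_force: 0.0
```

Request:
step_arm([
  {"x": 20, "y": 40, "z": 0, "wx": 0, "wy": 0, "wz": 0},
  {"x": 30, "y": 65, "z": 0, "wx": 0, "wy": 0, "wz": 0},
  {"x": 30, "y": 75, "z": 0, "wx": 0, "wy": 0, "wz": 0},
  {"x": 30, "y": 75, "z": 0, "wx": 0, "wy": 0, "wz": 0},
])

```text
time_s: 1.6
position: [0.4607, -0.1714, 0.2511]
eef_rot: [0.0, 0.999, 0.032, -0.0]
wrist_force: [0.3, -0.2, -1.1]
opening: 0.0851
gripper_force: 0.0
```

Run:
```python
from h import *
s,c=snap('w1');print(s['position'],s['eef_rot'],s['joint_positions'])
cv2.imwrite('pics/w2.png',cv2.resize(c['img'][:,:,::-1],(800,600),interpolation=cv2.INTER_CUBIC))
for n,X in {'A':(.53,-.1235,.092),'B':(.487,-.213,.092),'Ab':(.53,-.1235,.014),'Bb':(.487,-.213,.014)}.items(): print(n,(proj(X,c,s)+.18)/.64)
```

```text
[ 0.46071199 -0.17139588  0.25111352] [ 5.44905382e-06  9.99483620e-01  3.21309042e-02 -3.13732736e-04] [-4.06639832e-01 -1.00319792e-01  1.95957563e+00 -2.88298536e-04
  1.28290023e+00  1.09996556e+00]
A [331.32165021 169.53861419]
B [456.04952177 240.9665343 ]
Ab [344.76314794 168.67040027]
Bb [444.41938879 226.06623208]
```

View pics/w2.png

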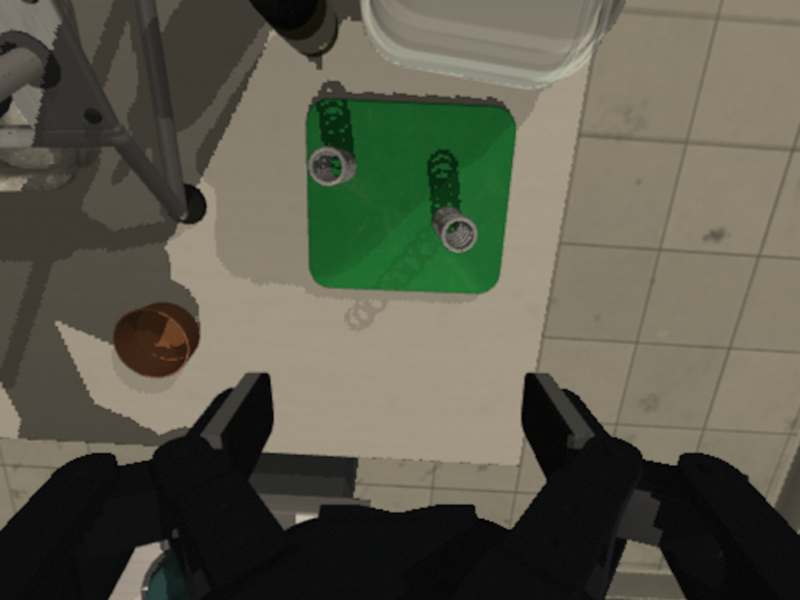

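The wrist view shows both springs on the lid: rim A at (328,167), rim B at (459,234); the fingers are clear.

Run:
```python
from h import *
s,c=load('w1');_,d=pickle.load(open('cap0.pkl','rb'));t,sc=d['top'],d['scene']
def px(x0,y0,k,a,b): return np.array([x0+(a+.5)/k-.5,y0+(b+.5)/k-.5])
for n,w,a,b in(('A',(328,167),px(330,175,5,101,120),px(300,145,5,118,100)),('B',(459,234),px(330,175,5,257,185),px(300,145,5,245,52))):
    w=np.array(w)*.64-.18
    print(n,onz(c,s,w,.092),tri([(c,s,w),(t,None,a),(sc,None,b)]),tri([(c,s,w),(t,None,a)]),tri([(c,s,w),(sc,None,b)]))
```

```text
A [ 0.53150203 -0.12122523  0.092     ] (array([ 0.5313899 , -0.12110391,  0.08974473]), np.float64(0.5745508466258102)) (array([ 0.5317005 , -0.12140824,  0.09345506]), np.float64(0.29842459747260397)) (array([ 0.53115846, -0.12096124,  0.089218  ]), np.float64(0.5692600201851495))
B [ 0.49207236 -0.21456225  0.092     ] (array([ 0.49206109, -0.21484717,  0.09230463]), np.float64(0.3833231624910553)) (array([ 0.49333065, -0.21324507,  0.10140088]), np.float64(0.2276241339222859)) (array([ 0.49188049, -0.21472017,  0.09164389]), np.float64(0.23746913071445155))
```

Run:
```python
from h import *
s,c=load('w1');_,d=pickle.load(open('cap0.pkl','rb'));t,sc=d['top'],d['scene']
q=lambda u,v:np.array((u,v))*.64-.18
print('top of container (centre guess)',tri([(t,None,q(595,235)),(sc,None,q(470,165))]))
print('near-left rim corner',tri([(t,None,q(552,272)),(c,s,q(375,50))]))
for z in(0.,.1,.15,.2): print(z,'near edge top',onz(t,None,q(590,278),z).round(3),'wrist',onz(c,s,q(500,85),z).round(3))
```

```text
top of container (centre guess) (array([ 0.66129641, -0.17910117,  0.23109692]), np.float64(1.0283134368773972))
near-left rim corner (array([ 0.61724802, -0.14602743,  0.03317408]), np.float64(0.3630711533293283))
0.0 near edge top [ 0.611 -0.235  0.   ] wrist [ 0.605 -0.25   0.   ]
0.1 near edge top [ 0.598 -0.207  0.1  ] wrist [ 0.588 -0.229  0.1  ]
0.15 near edge top [ 0.591 -0.193  0.15 ] wrist [ 0.579 -0.218  0.15 ]
0.2 near edge top [ 0.584 -0.179  0.2  ] wrist [ 0.57  -0.208  0.2  ]
```

Request:
step_arm([
  {"x": 15, "y": 10, "z": -15, "wx": 0, "wy": 0, "wz": 0.14},
  {"x": 30, "y": 20, "z": -30, "wx": 0, "wy": 0, "wz": 0.28},
  {"x": 45, "y": 30, "z": -50, "wx": 0, "wy": 0, "wz": 0.42},
  {"x": 60, "y": 42, "z": -70, "wx": 0, "wy": 0, "wz": 0.56},
  {"x": 71, "y": 50, "z": -90, "wx": 0, "wy": 0, "wz": 0.7},
  {"x": 71, "y": 50, "z": -120, "wx": 0, "wy": 0, "wz": 0.7},
  {"x": 71, "y": 50, "z": -150, "wx": 0, "wy": 0, "wz": 0.7},
  {"x": 71, "y": 50, "z": -175, "wx": 0, "wy": 0, "wz": 0.7},
  {"x": 71, "y": 50, "z": -198, "wx": 0, "wy": 0, "wz": 0.7},
  {"x": 71, "y": 50, "z": -198, "wx": 0, "wy": 0, "wz": 0.7},
], fingers=62)

```text
time_s: 2.65
position: [0.5282, -0.1233, 0.0495]
eef_rot: [-0.002, 0.929, 0.371, -0.003]
wrist_force: [0.3, -0.1, 0.2]
opening: 0.0619
gripper_force: 0.0
```

Request:
step_arm([
  {"x": 0, "y": 0, "z": 0, "wx": 0, "wy": 0, "wz": 0},
  {"x": 0, "y": 0, "z": 0, "wx": 0, "wy": 0, "wz": 0},
  {"x": 0, "y": 0, "z": 0, "wx": 0, "wy": 0, "wz": 0},
  {"x": 0, "y": 0, "z": 0, "wx": 0, "wy": 0, "wz": 0},
  {"x": 0, "y": 0, "z": 0, "wx": 0, "wy": 0, "wz": 0},
], fingers=15, grip_force=25)

```text
time_s: 3.15
position: [0.5332, -0.1229, 0.0546]
eef_rot: [0.001, 0.928, 0.372, 0.001]
wrist_force: [0.2, -0.2, 1.4]
opening: 0.0252
gripper_force: 25.6
```

Request:
step_arm([
  {"x": 0, "y": 0, "z": 25, "wx": 0, "wy": 0, "wz": 0},
  {"x": 0, "y": 0, "z": 65, "wx": 0, "wy": 0, "wz": 0},
  {"x": 0, "y": 0, "z": 110, "wx": 0, "wy": 0, "wz": 0},
  {"x": -10, "y": 10, "z": 155, "wx": 0, "wy": 0, "wz": -0.1},
  {"x": -30, "y": 25, "z": 200, "wx": 0, "wy": 0, "wz": -0.2},
  {"x": -50, "y": 45, "z": 240, "wx": 0, "wy": 0, "wz": -0.32},
  {"x": -65, "y": 80, "z": 265, "wx": 0, "wy": 0, "wz": -0.44},
  {"x": -80, "y": 120, "z": 276, "wx": 0, "wy": 0, "wz": -0.56},
  {"x": -90, "y": 165, "z": 276, "wx": 0, "wy": 0, "wz": -0.68},
  {"x": -92, "y": 205, "z": 276, "wx": 0, "wy": 0, "wz": -0.7},
])

```text
time_s: 4.15
position: [0.4387, 0.0842, 0.3305]
eef_rot: [-0.0, 1.0, 0.029, 0.001]
wrist_force: [0.7, -0.4, -1.1]
opening: 0.0249
gripper_force: 24.8
```

Request:
step_arm([
  {"x": 0, "y": 30, "z": 0, "wx": 0, "wy": 0, "wz": 0},
  {"x": 0, "y": 37, "z": 0, "wx": 0, "wy": 0, "wz": 0},
  {"x": 0, "y": 37, "z": 0, "wx": 0, "wy": 0, "wz": 0},
  {"x": 0, "y": 37, "z": 0, "wx": 0, "wy": 0, "wz": 0},
])

```text
time_s: 4.55
position: [0.4398, 0.1189, 0.3291]
eef_rot: [0.0, 1.0, 0.031, -0.0]
wrist_force: [-0.5, 0.5, -1.1]
opening: 0.025
gripper_force: 24.9
```

Run:
```python
from h import *
s,c=snap('w3');print(s['position'],s['eef_rot'],s['joint_positions'],s['wrist_force'])
cv2.imwrite('pics/w3.png',cv2.resize(c['img'][:,:,::-1],(800,600),interpolation=cv2.INTER_CUBIC))
```

```text
[0.43983418 0.11885964 0.32911263] [ 4.43700542e-04  9.99521020e-01  3.09434279e-02 -1.93958769e-04] [ 2.09868619e-01 -2.08454895e-01  1.91124107e+00 -8.11196709e-04
  1.43934618e+00  1.71887474e+00] [-0.4760576   0.51030829 -1.14211751]
```

View pics/w3.png

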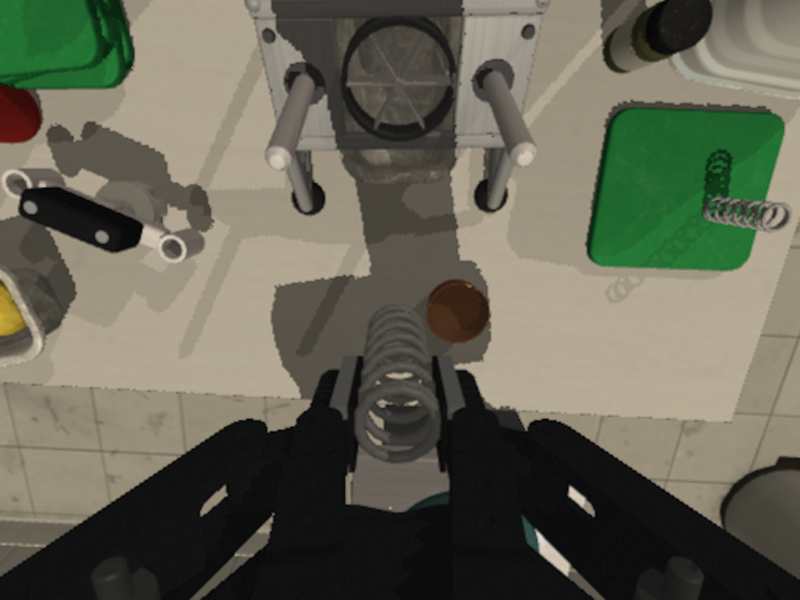

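Clear view: left tip (279,157), right tip (524,154), hub (399,81), head bushings (16,183), (174,247); spring held straight between the pads.

Run:
```python
from h import *
s,c=load('w3');_,d=pickle.load(open('cap0.pkl','rb'));t,sc=d['top'],d['scene']
q=lambda u,v:np.array((u,v))*.64-.18
def px(x0,y0,k,a,b): return np.array([x0+(a+.5)/k-.5,y0+(b+.5)/k-.5])
T=lambda a,b:px(230,150,5,a,b); S=lambda a,b:px(210,160,6,a,b)
P={'tipL':(T(92,258),S(327,163),q(279,157)),'tipR':(T(348,240),S(508,8),q(524,154)),'footL':(T(90,178),S(232,272),q(302,80)),'footR':(T(322,165),S(405,118),q(496,78)),'hub':(T(205,176),None,q(399,81))}
cams=[(t,None),(sc,None),(c,s)]
for k in('tipL','tipR'): print(k,tri([(*cams[i],P[k][i]) for i in range(3)]),onz(c,s,P[k][2],.2116))
def pts(p):
    R=Ro.from_euler('z',p[2]).as_matrix();zd=R@[-.5,0,.8660254];y=R@[0,1,0];o=np.array([p[0],p[1],.112])
    return {'footL':o+.072*y,'footR':o-.072*y,'tipL':o+.072*y+.115*zd,'tipR':o-.072*y+.115*zd,'hub':o+.004*zd}
def f(p,W=(1,.5,2)):
    g=pts(p);return np.concatenate([W[i]*(proj(g[k],*cams[i])-P[k][i])*(.4 if 'foot' in k else 1) for k in g for i in range(3) if P[k][i] is not None])
r=least_squares(f,[.55,0,0]);print('deck',r.x.round(4));print({k:v.round(4) for k,v in pts(r.x).items()})
g=pts(r.x);print({k:[(proj(g[k],*cams[i])-P[k][i]).round(2) for i in range(3) if P[k][i] is not None] for k in g})
for W in((0,0,1),(1,0,0),(0,1,0)): print(W,least_squares(lambda p:f(p,W),[.55,0.1,0]).x.round(4))
hl=onz(c,s,q(16,183),.072);hr=onz(c,s,q(174,247),.072);print('tubes',hl,hr,np.linalg.norm(hl-hr),(hl+hr)/2)
w,x,y,z=s['eef_rot'];Rt=Ro.from_quat([x,y,z,w]).as_matrix()
for zz in(.0407,-.0393): print('spring end pred',(proj(s['position']+Rt[:,2]*zz,c,s)+.18)/.64)
```

```text
tipL (array([0.5151013 , 0.19155305, 0.20819228]), np.float64(0.3458921262777458)) [0.51511147 0.19077447 0.2116    ]
tipR (array([0.52594021, 0.04640108, 0.20208066]), np.float64(0.3686682367650264)) [0.525589   0.04925335 0.2116    ]
deck [0.5776 0.1244 0.0743]
{'footL': array([0.5723, 0.1962, 0.112 ]), 'footR': array([0.583 , 0.0526, 0.112 ]), 'tipL': array([0.5149, 0.1919, 0.2116]), 'tipR': array([0.5256, 0.0483, 0.2116]), 'hub': array([0.5756, 0.1242, 0.1155])}
{'footL': [array([-0.19,  0.3 ]), array([-1.23,  0.36]), array([1.81, 0.17])], 'footR': [array([ 0.21, -0.57]), array([-1.12, -0.45]), array([-1.46, -0.14])], 'tipL': [array([-0.19,  0.48]), array([-0.68, -1.07]), array([-1.23,  0.13])], 'tipR': [array([-0.41,  0.27]), array([-0.94, -2.27]), array([1.06, 0.03])], 'hub': [array([ 0.31, -0.53]), array([0.18, 0.04])]}
(0, 0, 1) [0.5776 0.1244 0.0744]
(1, 0, 0) [0.5778 0.1241 0.0742]
(0, 1, 0) [0.572  0.1267 0.0559]
tubes [0.47808692 0.46530903 0.072     ] [0.42801578 0.32800917 0.072     ] 0.14614503585498598 [0.45305135 0.3966591  0.072     ]
spring end pred [394.41312747 334.88908413]
spring end pred [392.79390989 441.57671785]
```

Request:
step_arm([
  {"x": 8, "y": 17, "z": 0, "wx": 0.0097, "wy": -0.13, "wz": 0},
  {"x": 16, "y": 34, "z": -5, "wx": 0.0195, "wy": -0.26, "wz": 0},
  {"x": 24, "y": 52, "z": -20, "wx": 0.029, "wy": -0.39, "wz": 0},
  {"x": 34, "y": 68, "z": -46, "wx": 0.039, "wy": -0.522, "wz": 0.01},
  {"x": 40, "y": 69, "z": -56, "wx": 0.039, "wy": -0.522, "wz": 0.012},
  {"x": 49, "y": 69.5, "z": -72, "wx": 0.039, "wy": -0.522, "wz": 0.012},
  {"x": 49, "y": 69.5, "z": -72, "wx": 0.039, "wy": -0.522, "wz": 0.012},
  {"x": 49, "y": 69.5, "z": -72, "wx": 0.039, "wy": -0.522, "wz": 0.012},
  {"x": 49, "y": 69.5, "z": -72, "wx": 0.039, "wy": -0.522, "wz": 0.012},
])

```text
time_s: 5.5
position: [0.4905, 0.1887, 0.2596]
eef_rot: [-0.011, 0.965, 0.035, 0.259]
wrist_force: [-0.6, -0.1, -0.6]
opening: 0.0253
gripper_force: 25.0
```

Run:
```python
from h import *
s,c=snap('w4');print(s['position'],s['eef_rot'],s['wrist_force'])
_,t=snap('t4','top');_,sc=snap('s4','scene')
big=cv2.resize(c['img'][60:340,140:380,::-1],(480,560),interpolation=cv2.INTER_CUBIC)
cv=np.zeros((560,800,3),np.uint8);cv[:, :480]=big
cv[:280,480:]=crop(sc,230,150,64,56,5);cv[280:,480:]=crop(t,226,165,64,56,5)
cv2.imwrite('pics/m4.png',cv)
```

```text
[0.49053238 0.18867755 0.2595784 ] [-0.01142866  0.96506552  0.03480756  0.25943471] [-0.57702531 -0.08583411 -0.58870207]
```

View pics/m4.png

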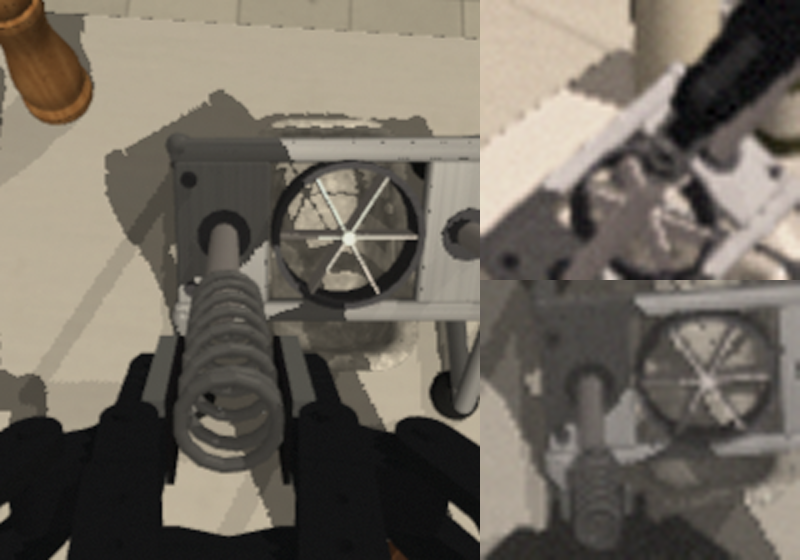

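The spring sits in line with the left rod (foot washer at crop (222,235), hub (349,238)); checking the numbers.

Run:
```python
from h import *
s,c=load('w4')
m=lambda p:((p-[140,60]+.5)*2-.5).round(1)
R=Ro.from_euler('z',.0743).as_matrix();zd=R@[-.5,0,.8660254];y=R@[0,1,0];x=np.cross(y,zd);o=np.array([.5776,.1244,.112])
w,a,b,d=s['eef_rot'];Rt=Ro.from_quat([a,b,d,w]).as_matrix()
print('hub',m(proj(o+.004*zd,c,s)),'footL',m(proj(o+.072*y,c,s)),'tip',m(proj(o+.072*y+.115*zd,c,s)),'rod60',m(proj(o+.072*y+.08*zd,c,s)))
print('spring lo',m(proj(s['position']+Rt[:,2]*.0407,c,s)),'hi',m(proj(s['position']-Rt[:,2]*.0393,c,s)))
print('angle',np.degrees(np.arccos(-Rt[:,2]@zd)), 'lo in deck mm',1000*np.array([x,y,zd])@(s['position']+Rt[:,2]*.0407-o))
for k,v in(('hub',(349,238)),('footL',(222,235))):
    X=onz(c,s,np.array(v)/2+[139.75,59.75],.1155 if k=='hub' else .112);print(k,X, 1000*np.array([x,y,zd])@(X-o))
```

```text
hub [348.8 232.9] footL [224.8 231.4] tip [222.  303.4] rod60 [223.1 274.6]
spring lo [225.1 309.5] hi [223.  446.3]
angle 0.19512066148023763 lo in deck mm [  2.79944664  70.68127847 128.13486534]
hub [0.57251158 0.1240816  0.1155    ] [-2.66500811  0.06020006  5.58009503]
footL [0.56996261 0.1976579  0.112     ] [-1.88643033 73.6227167   1.08913107]
```

Request:
step_arm([
  {"x": -1.7, "y": 0.5, "z": -1, "wx": 0, "wy": 0, "wz": 0},
  {"x": 0.8, "y": 0.7, "z": -5.3, "wx": 0, "wy": 0, "wz": 0},
  {"x": 3.3, "y": 0.9, "z": -9.7, "wx": 0, "wy": 0, "wz": 0},
  {"x": 5.8, "y": 1.1, "z": -14, "wx": 0, "wy": 0, "wz": 0},
  {"x": 8.3, "y": 1.2, "z": -18.3, "wx": 0, "wy": 0, "wz": 0},
  {"x": 10.8, "y": 1.4, "z": -22.7, "wx": 0, "wy": 0, "wz": 0},
  {"x": 10.8, "y": 1.4, "z": -22.7, "wx": 0, "wy": 0, "wz": 0},
])

```text
time_s: 6.35
position: [0.4994, 0.1904, 0.2331]
eef_rot: [-0.011, 0.966, 0.036, 0.258]
wrist_force: [-0.5, 0.8, -1.6]
opening: 0.0253
gripper_force: 25.0
```

Run:
```python
from bench import sense
for i in range(1):
    s=sense();print(s['position'],s['wrist_force'],s['ft_torque'])
```

```text
[0.49940149 0.19036764 0.23314693] [-0.46703903  0.84864443 -1.58492197] [0.07754467 0.51215322 0.15805282]
```

Request:
step_arm([
  {"x": 2.5, "y": 0.2, "z": -4.3, "wx": 0, "wy": 0, "wz": 0},
  {"x": 5, "y": 0.4, "z": -8.7, "wx": 0, "wy": 0, "wz": 0},
  {"x": 7.5, "y": 0.6, "z": -13, "wx": 0, "wy": 0, "wz": 0},
  {"x": 10, "y": 0.7, "z": -17.3, "wx": 0, "wy": 0, "wz": 0},
  {"x": 12.5, "y": 0.9, "z": -21.7, "wx": 0, "wy": 0, "wz": 0},
  {"x": 15, "y": 1.1, "z": -26, "wx": 0, "wy": 0, "wz": 0},
  {"x": 15, "y": 1.1, "z": -26, "wx": 0, "wy": 0, "wz": 0},
])

```text
time_s: 7.05
position: [0.5146, 0.1916, 0.2075]
eef_rot: [-0.011, 0.965, 0.036, 0.258]
wrist_force: [-2.2, 2.5, -1.5]
opening: 0.0249
gripper_force: 25.1
```

Run:
```python
from h import *
s,c=snap('w5');_,sc=snap('s5','scene');print(s['position'],s['wrist_force'],s['ft_torque'])
cv=np.zeros((560,800,3),np.uint8);cv[:, :480]=cv2.resize(c['img'][60:340,140:380,::-1],(480,560),interpolation=cv2.INTER_CUBIC)
cv[:280,480:]=crop(sc,230,150,64,56,5)
cv2.imwrite('pics/m5.png',cv)
```

```text
[0.51455711 0.19155543 0.20748688] [-2.21283527  2.50005326 -1.5103608 ] [0.39760203 0.73534172 0.23840826]
```

View pics/m5.png

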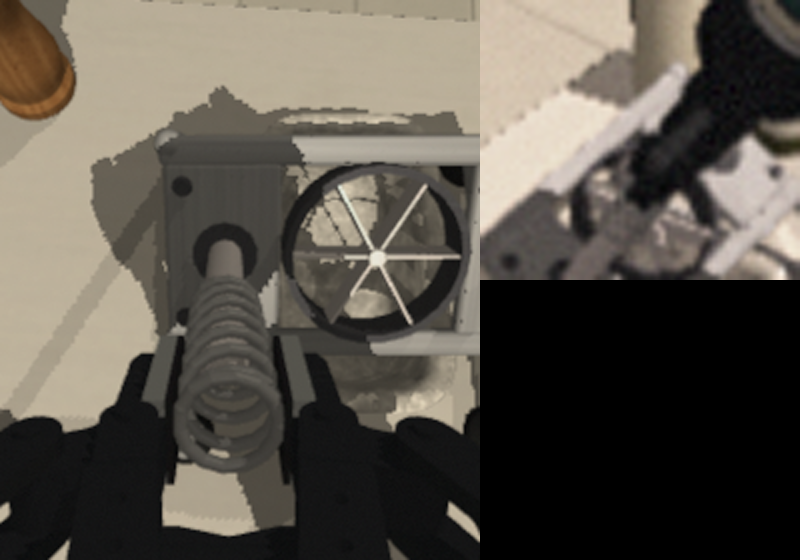

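The spring is threaded (rod runs into the lower coil at crop (228,280)); small side force only, so I relieve it, go a bit deeper, and let go.

Request:
step_arm([
  {"x": -1.3, "y": 0.9, "z": -0.7, "wx": 0, "wy": 0, "wz": 0},
  {"x": 1.2, "y": 1.1, "z": -5, "wx": 0, "wy": 0, "wz": 0},
  {"x": 3.7, "y": 1.3, "z": -9.4, "wx": 0, "wy": 0, "wz": 0},
  {"x": 6.2, "y": 1.5, "z": -13.7, "wx": 0, "wy": 0, "wz": 0},
  {"x": 6.2, "y": 1.5, "z": -13.7, "wx": 0, "wy": 0, "wz": 0},
])

```text
time_s: 7.65
position: [0.5208, 0.1928, 0.1938]
eef_rot: [-0.011, 0.965, 0.036, 0.258]
wrist_force: [-0.8, 0.6, -2.6]
opening: 0.0252
gripper_force: 24.9
```

Run:
```python
from bench import sense
s=sense();print(s['position'],s['wrist_force'],s['ft_torque'])
```

```text
[0.52082625 0.19278512 0.19378832] [-0.76101829  0.59648166 -2.58872336] [0.04350914 0.50930223 0.0511302 ]
```

Request:
step_arm([
  {"x": 0, "y": 0, "z": 0, "wx": 0, "wy": 0, "wz": 0},
  {"x": 0, "y": 0, "z": 0, "wx": 0, "wy": 0, "wz": 0},
  {"x": 0, "y": 0, "z": 0, "wx": 0, "wy": 0, "wz": 0},
  {"x": 0, "y": 0, "z": 0, "wx": 0, "wy": 0, "wz": 0},
  {"x": 0, "y": 0, "z": 0, "wx": 0, "wy": 0, "wz": 0},
  {"x": 0, "y": 0, "z": 0, "wx": 0, "wy": 0, "wz": 0},
], fingers=55)

```text
time_s: 8.25
position: [0.521, 0.1931, 0.1951]
eef_rot: [-0.011, 0.965, 0.036, 0.259]
wrist_force: [0.7, 0.5, 0.0]
opening: 0.0552
gripper_force: 0.0
```

Run:
```python
from h import *
s,c=snap('w6');_,sc=snap('s6','scene');_,t=snap('t6','top')
for n,X in{'lo':0,'hi':80}.items():
    R=Ro.from_euler('z',.0743).as_matrix();zd=R@[-.5,0,.8660254];f=np.array([.5697,.197,.1105])
    print(n,((proj(f+zd*X/1000,c,s)-[140,60]+.5)*2-.5).round(1))
cv=cv2.resize(c['img'][60:340,140:380,::-1],(480,560),interpolation=cv2.INTER_CUBIC)
cv2.imwrite('pics/m6.png',cv)
# dark/rod sampling: columns near rod, gradient count along the image row direction = coil stripes
g=cv2.cvtColor(c['img'],cv2.COLOR_RGB2GRAY)
col=int(140+226/2);print(g[160:330,col].tolist())
```

```text
lo [225.9 262.6]
hi [224.  336.7]
[69, 68, 69, 69, 70, 70, 70, 70, 69, 69, 69, 69, 68, 65, 49, 32, 31, 29, 33, 59, 85, 78, 71, 85, 81, 68, 71, 89, 86, 72, 62, 75, 87, 81, 68, 60, 71, 87, 86, 73, 62, 75, 89, 87, 83, 72, 62, 73, 87, 85, 89, 89, 82, 69, 61, 72, 95, 106, 107, 106, 106, 106, 107, 107, 106, 107, 106, 106, 106, 106, 106, 106, 106, 106, 106, 106, 107, 106, 107, 109, 111, 112, 113, 113, 114, 115, 115, 117, 117, 118, 115, 105, 97, 96, 95, 95, 95, 95, 95, 94, 93, 93, 92, 89, 86, 78, 74, 76, 75, 75, 75, 76, 75, 74, 75, 75, 74, 74, 75, 75, 76, 75, 75, 75, 74, 75, 75, 74, 75, 115, 147, 119, 119, 136, 161, 162, 161, 162, 161, 161, 161, 161, 161, 161, 161, 161, 161, 161, 161, 161, 161, 162, 162, 162, 163, 163, 164, 163, 163, 162, 162, 161, 162, 162, 162, 162, 162, 136, 38, 20]
```

Request:
step_arm([
  {"x": -12, "y": -1, "z": 21, "wx": 0, "wy": 0, "wz": 0},
  {"x": -30, "y": -2, "z": 52, "wx": 0, "wy": 0, "wz": 0},
  {"x": -45, "y": -10, "z": 85, "wx": -0.01, "wy": 0.13, "wz": 0},
  {"x": -45, "y": -40, "z": 95, "wx": -0.0195, "wy": 0.26, "wz": 0},
  {"x": -45, "y": -85, "z": 95, "wx": -0.029, "wy": 0.39, "wz": 0},
  {"x": -45, "y": -130, "z": 95, "wx": -0.039, "wy": 0.522, "wz": 0},
  {"x": -45, "y": -175, "z": 95, "wx": -0.039, "wy": 0.522, "wz": 0},
  {"x": -45, "y": -222, "z": 95, "wx": -0.039, "wy": 0.522, "wz": 0},
  {"x": -40, "y": -270, "z": 90, "wx": -0.039, "wy": 0.522, "wz": 0},
  {"x": -35, "y": -315, "z": 75, "wx": -0.039, "wy": 0.522, "wz": 0},
])

```text
time_s: 9.4
position: [0.4871, -0.1245, 0.2715]
eef_rot: [-0.001, 0.999, 0.036, 0.002]
wrist_force: [1.3, 0.1, -0.0]
opening: 0.055
gripper_force: 0.0
```

Request:
step_arm([
  {"x": 3, "y": -45, "z": -10, "wx": 0, "wy": 0, "wz": 0.13},
  {"x": 6, "y": -85, "z": -40, "wx": 0, "wy": 0, "wz": 0.26},
  {"x": 6, "y": -93, "z": -80, "wx": 0, "wy": 0, "wz": 0.4},
  {"x": 6, "y": -93, "z": -115, "wx": 0, "wy": 0, "wz": 0.5},
  {"x": 6, "y": -93, "z": -115, "wx": 0, "wy": 0, "wz": 0.6},
  {"x": 6, "y": -93, "z": -115, "wx": 0, "wy": 0, "wz": 0.6},
])

```text
time_s: 10.0
position: [0.4908, -0.2147, 0.1529]
eef_rot: [-0.003, 0.944, 0.33, -0.002]
wrist_force: [0.7, 0.1, 1.1]
opening: 0.0549
gripper_force: 0.0
```

Run:
```python
from h import *
s,c=snap('w7');print(s['position'],s['eef_rot'],s['joint_positions'])
print('B top pred',proj((.492,-.2145,.092),c,s),'bot',proj((.492,-.2145,.014),c,s))
```

```text
[ 0.49080728 -0.21473437  0.15292205] [-0.00266718  0.94391327  0.330178   -0.00176661] [-4.59700205e-01  6.91104861e-02  1.98021436e+00  1.35403096e-03
  1.09855191e+00  4.37488531e-01]
B top pred [254.089584   202.38771506] bot [254.51141736 177.54764029]
```

Request:
step_arm([
  {"x": 0, "y": 0, "z": -25, "wx": 0, "wy": 0, "wz": 0},
  {"x": 0, "y": 0, "z": -55, "wx": 0, "wy": 0, "wz": 0},
  {"x": 0, "y": 0, "z": -85, "wx": 0, "wy": 0, "wz": 0},
  {"x": 0, "y": 0, "z": -101, "wx": 0, "wy": 0, "wz": 0},
  {"x": 0, "y": 0, "z": -101, "wx": 0, "wy": 0, "wz": 0},
  {"x": 0, "y": 0, "z": -101, "wx": 0, "wy": 0, "wz": 0},
])

```text
time_s: 10.65
position: [0.4931, -0.2153, 0.0551]
eef_rot: [-0.001, 0.944, 0.33, 0.0]
wrist_force: [0.5, 0.2, -0.3]
opening: 0.0549
gripper_force: 0.0
```

Request:
step_arm([
  {"x": 0, "y": 0, "z": 0, "wx": 0, "wy": 0, "wz": 0},
  {"x": 0, "y": 0, "z": 0, "wx": 0, "wy": 0, "wz": 0},
  {"x": 0, "y": 0, "z": 0, "wx": 0, "wy": 0, "wz": 0},
  {"x": 0, "y": 0, "z": 0, "wx": 0, "wy": 0, "wz": 0},
  {"x": 0, "y": 0, "z": 0, "wx": 0, "wy": 0, "wz": 0},
], fingers=15, grip_force=25)

```text
time_s: 11.15
position: [0.4927, -0.2153, 0.0546]
eef_rot: [-0.001, 0.944, 0.33, 0.0]
wrist_force: [1.0, -0.6, 0.5]
opening: 0.0255
gripper_force: 24.5
```

Request:
step_arm([
  {"x": 0, "y": 0, "z": 25, "wx": 0, "wy": 0, "wz": 0},
  {"x": 0, "y": 0, "z": 65, "wx": 0, "wy": 0, "wz": 0},
  {"x": 0, "y": 0, "z": 110, "wx": 0, "wy": 0, "wz": 0},
  {"x": -5, "y": 15, "z": 155, "wx": 0, "wy": 0, "wz": -0.1},
  {"x": -12, "y": 35, "z": 195, "wx": 0, "wy": 0, "wz": -0.22},
  {"x": -20, "y": 65, "z": 225, "wx": 0, "wy": 0, "wz": -0.34},
  {"x": -28, "y": 105, "z": 240, "wx": 0, "wy": 0, "wz": -0.46},
  {"x": -32, "y": 150, "z": 240, "wx": 0, "wy": 0, "wz": -0.58},
  {"x": -32, "y": 190, "z": 240, "wx": 0, "wy": 0, "wz": -0.6},
  {"x": -32, "y": 214.5, "z": 240, "wx": 0, "wy": 0, "wz": -0.6},
])

```text
time_s: 12.15
position: [0.459, 0.002, 0.2939]
eef_rot: [-0.002, 0.999, 0.037, -0.0]
wrist_force: [-0.5, -0.6, -0.4]
opening: 0.0257
gripper_force: 25.2
```

Request:
step_arm([
  {"x": 0, "y": 10, "z": 0, "wx": 0.0097, "wy": -0.13, "wz": 0},
  {"x": 5, "y": 25, "z": 0, "wx": 0.0195, "wy": -0.26, "wz": 0},
  {"x": 12, "y": 38, "z": 0, "wx": 0.029, "wy": -0.39, "wz": 0},
  {"x": 18, "y": 47, "z": -4, "wx": 0.039, "wy": -0.522, "wz": 0},
  {"x": 28, "y": 47.2, "z": -22, "wx": 0.039, "wy": -0.522, "wz": 0},
  {"x": 38, "y": 47.4, "z": -40, "wx": 0.039, "wy": -0.522, "wz": 0},
  {"x": 38, "y": 47.4, "z": -40, "wx": 0.039, "wy": -0.522, "wz": 0},
  {"x": 38, "y": 47.4, "z": -40, "wx": 0.039, "wy": -0.522, "wz": 0},
])

```text
time_s: 12.95
position: [0.4972, 0.0469, 0.2532]
eef_rot: [-0.011, 0.966, 0.036, 0.257]
wrist_force: [0.3, 0.2, -0.6]
opening: 0.0258
gripper_force: 25.1
```

Run:
```python
from h import *
s,c=snap('w8');print(s['position'],s['eef_rot'],s['wrist_force'])
c4=load('w4')[1]
# held spring appearance: shift between first and second spring in the hand
a=c4['img'][236:300,220:285];b=c['img'][221:315,205:300]
r=cv2.matchTemplate(cv2.cvtColor(b,7),cv2.cvtColor(a,7),cv2.TM_CCOEFF_NORMED);print(cv2.minMaxLoc(r)[1::2])
```

```text
[0.49724262 0.04694568 0.25317905] [-0.0113073   0.96557448  0.03575171  0.25740996] [ 0.25625405  0.18511244 -0.55914905]
(0.45666322112083435, (16, 10))
```

Request:
step_arm([
  {"x": 2.5, "y": 0.2, "z": -4.3, "wx": 0, "wy": 0, "wz": 0},
  {"x": 5, "y": 0.4, "z": -8.7, "wx": 0, "wy": 0, "wz": 0},
  {"x": 7.5, "y": 0.6, "z": -13, "wx": 0, "wy": 0, "wz": 0},
  {"x": 10, "y": 0.7, "z": -17.3, "wx": 0, "wy": 0, "wz": 0},
  {"x": 12.5, "y": 0.9, "z": -21.7, "wx": 0, "wy": 0, "wz": 0},
  {"x": 12.5, "y": 0.9, "z": -21.7, "wx": 0, "wy": 0, "wz": 0},
])

```text
time_s: 13.6
position: [0.5102, 0.0479, 0.2309]
eef_rot: [-0.011, 0.966, 0.036, 0.258]
wrist_force: [-0.1, -0.2, -0.9]
opening: 0.0255
gripper_force: 25.1
```

Run:
```python
from bench import sense
s=sense();print(s['position'],s['wrist_force'],s['ft_torque'])
```

```text
[0.51016517 0.04785576 0.230935  ] [-0.07466507 -0.15476337 -0.85235509] [-0.06432853  0.30067821  0.00281859]
```

Free; continue 30 mm.

Request:
step_arm([
  {"x": 2.5, "y": 0.2, "z": -4.3, "wx": 0, "wy": 0, "wz": 0},
  {"x": 5, "y": 0.4, "z": -8.7, "wx": 0, "wy": 0, "wz": 0},
  {"x": 7.5, "y": 0.6, "z": -13, "wx": 0, "wy": 0, "wz": 0},
  {"x": 10, "y": 0.7, "z": -17.3, "wx": 0, "wy": 0, "wz": 0},
  {"x": 12.5, "y": 0.9, "z": -21.7, "wx": 0, "wy": 0, "wz": 0},
  {"x": 15, "y": 1.1, "z": -26, "wx": 0, "wy": 0, "wz": 0},
  {"x": 15, "y": 1.1, "z": -26, "wx": 0, "wy": 0, "wz": 0},
])

```text
time_s: 14.3
position: [0.5252, 0.049, 0.2052]
eef_rot: [-0.011, 0.965, 0.036, 0.258]
wrist_force: [-0.0, 0.4, -0.8]
opening: 0.0255
gripper_force: 25.1
```

Run:
```python
from h import *
s,c=snap('w9');print(s['position'],s['wrist_force'],s['ft_torque'])
g=cv2.cvtColor(c['img'],cv2.COLOR_RGB2GRAY);col=int(140+226/2);print(g[170:300,col].tolist())
```

```text
[0.52524425 0.04897545 0.20516431] [-0.01091022  0.44478523 -0.75566641] [-0.02862737  0.3485511   0.02041406]
[50, 32, 34, 33, 33, 33, 33, 34, 57, 92, 106, 107, 107, 107, 108, 107, 108, 108, 108, 108, 108, 109, 109, 108, 110, 109, 109, 105, 93, 91, 93, 79, 65, 66, 82, 92, 96, 83, 71, 65, 83, 98, 93, 95, 79, 70, 65, 87, 105, 94, 93, 96, 85, 74, 65, 75, 99, 105, 93, 92, 96, 85, 77, 67, 79, 109, 121, 121, 110, 88, 92, 95, 87, 80, 70, 67, 79, 90, 90, 87, 84, 88, 90, 90, 87, 75, 65, 73, 93, 88, 62, 59, 62, 65, 64, 69, 86, 99, 99, 99, 98, 88, 60, 58, 61, 64, 65, 64, 73, 93, 99, 99, 99, 98, 98, 85, 53, 57, 61, 64, 65, 66, 74, 83, 86, 86, 86, 80, 69, 69]
```

Request:
step_arm([
  {"x": 2.5, "y": 0.2, "z": -4.3, "wx": 0, "wy": 0, "wz": 0},
  {"x": 5, "y": 0.4, "z": -8.7, "wx": 0, "wy": 0, "wz": 0},
  {"x": 6.4, "y": 0.5, "z": -11.2, "wx": 0, "wy": 0, "wz": 0},
  {"x": 6.4, "y": 0.5, "z": -11.2, "wx": 0, "wy": 0, "wz": 0},
])

```text
time_s: 14.75
position: [0.5317, 0.0495, 0.1943]
eef_rot: [-0.011, 0.965, 0.036, 0.258]
wrist_force: [-0.2, 0.5, -0.8]
opening: 0.0257
gripper_force: 25.2
```

Request:
step_arm([
  {"x": 0, "y": 0, "z": 0, "wx": 0, "wy": 0, "wz": 0},
  {"x": 0, "y": 0, "z": 0, "wx": 0, "wy": 0, "wz": 0},
  {"x": 0, "y": 0, "z": 0, "wx": 0, "wy": 0, "wz": 0},
  {"x": 0, "y": 0, "z": 0, "wx": 0, "wy": 0, "wz": 0},
  {"x": 0, "y": 0, "z": 0, "wx": 0, "wy": 0, "wz": 0},
  {"x": 0, "y": 0, "z": 0, "wx": 0, "wy": 0, "wz": 0},
], fingers=55)

```text
time_s: 15.35
position: [0.5319, 0.0495, 0.1951]
eef_rot: [-0.011, 0.965, 0.036, 0.259]
wrist_force: [0.0, 0.1, -0.2]
opening: 0.0552
gripper_force: 0.0
```

Run:
```python
from h import *
s,c=snap('w10');print(s['position'],s['wrist_force'])
g=cv2.cvtColor(c['img'],cv2.COLOR_RGB2GRAY);col=int(140+226/2);print(g[170:300,col].tolist())
```

```text
[0.53186826 0.04947461 0.19507971] [ 0.03359673  0.14615723 -0.16524181]
[70, 71, 71, 64, 43, 33, 32, 33, 37, 64, 89, 84, 68, 71, 88, 82, 68, 72, 90, 88, 72, 64, 77, 89, 83, 70, 64, 76, 93, 92, 77, 68, 72, 80, 92, 95, 79, 66, 62, 76, 87, 90, 84, 70, 63, 85, 109, 109, 109, 108, 110, 110, 109, 110, 109, 109, 109, 109, 108, 109, 109, 108, 109, 110, 109, 109, 109, 109, 110, 112, 115, 115, 116, 117, 118, 119, 119, 120, 120, 121, 118, 106, 99, 98, 97, 97, 98, 98, 98, 97, 96, 95, 94, 92, 86, 85, 95, 97, 98, 98, 98, 98, 98, 98, 97, 98, 97, 98, 97, 97, 97, 96, 97, 98, 99, 98, 98, 98, 98, 98, 98, 98, 98, 98, 98, 95, 83, 77, 78, 77]
```

Request:
step_arm([
  {"x": -12, "y": -1, "z": 21, "wx": 0, "wy": 0, "wz": 0},
  {"x": -30, "y": -2, "z": 52, "wx": 0, "wy": 0, "wz": 0},
  {"x": -50, "y": 0, "z": 87, "wx": -0.01, "wy": 0.13, "wz": 0},
  {"x": -65, "y": 25, "z": 100, "wx": -0.0195, "wy": 0.26, "wz": 0},
  {"x": -72, "y": 65, "z": 100, "wx": -0.029, "wy": 0.39, "wz": 0},
  {"x": -75, "y": 110, "z": 100, "wx": -0.039, "wy": 0.522, "wz": 0},
  {"x": -79, "y": 155, "z": 100, "wx": -0.039, "wy": 0.522, "wz": 0},
  {"x": -79, "y": 200, "z": 100, "wx": -0.039, "wy": 0.522, "wz": 0},
  {"x": -79, "y": 240, "z": 100, "wx": -0.039, "wy": 0.522, "wz": 0},
  {"x": -79, "y": 270, "z": 100, "wx": -0.039, "wy": 0.522, "wz": 0},
], fingers=80)

```text
time_s: 16.4
position: [0.4526, 0.3221, 0.2946]
eef_rot: [-0.002, 0.999, 0.037, -0.0]
wrist_force: [0.1, 0.1, 0.0]
opening: 0.0803
gripper_force: 0.0
```

Request:
step_arm([
  {"x": 0, "y": 10, "z": -5, "wx": 0, "wy": 0, "wz": 0.14},
  {"x": 0, "y": 20, "z": -10, "wx": 0, "wy": 0, "wz": 0.28},
  {"x": 0, "y": 30, "z": -15, "wx": 0, "wy": 0, "wz": 0.42},
  {"x": 0, "y": 40, "z": -20, "wx": 0, "wy": 0, "wz": 0.56},
  {"x": 0, "y": 50, "z": -25, "wx": 0, "wy": 0, "wz": 0.7},
  {"x": 0, "y": 60, "z": -35, "wx": 0, "wy": 0, "wz": 0.84},
  {"x": 0, "y": 70, "z": -45, "wx": 0, "wy": 0, "wz": 0.98},
  {"x": 0, "y": 76, "z": -45, "wx": 0, "wy": 0, "wz": 1.1},
  {"x": 0, "y": 76, "z": -45, "wx": 0, "wy": 0, "wz": 1.149},
  {"x": 0, "y": 76, "z": -45, "wx": 0, "wy": 0, "wz": 1.149},
])

```text
time_s: 17.4
position: [0.4528, 0.3957, 0.2495]
eef_rot: [-0.001, 0.819, 0.574, -0.001]
wrist_force: [0.4, -1.1, -0.2]
opening: 0.0801
gripper_force: 0.0
```

Run:
```python
from h import *
s,c=snap('w11');print(s['position'],s['eef_rot'],s['joint_positions'])
_,d=pickle.load(open('cap0.pkl','rb'))
def blob(img,c,s,roi):
    g=img.max(2);m=np.zeros_like(g);x,y,w,h=roi;m[y:y+h,x:x+w]=(g[y:y+h,x:x+w]<45)
    n,l,st,ce=cv2.connectedComponentsWithStats(m);k=1+np.argsort(-st[1:,4])[:3]
    for i in k:
        p=np.argwhere(l==i)[:,::-1].astype(np.float32);r=cv2.minAreaRect(p);print(st[i],ce[i].round(1),r)
print('expected grip centre px',proj((.4525,.396,.108),c,s))
blob(c['img'],c,s,(60,0,400,235))
for n,X in{'tubeL':(.478,.4645,.072),'tubeR':(.4275,.328,.072)}.items(): print(n,proj(X,c,s))
cv2.imwrite('pics/w11.png',c['img'][:,:,::-1])
```

```text
[0.4527712  0.39571925 0.24951832] [-0.00122881  0.81886325  0.57398621 -0.00113821] [0.67533606 0.11611714 1.74447282 0.00270947 1.28311835 1.02262779]
expected grip centre px [253.87071271 177.68023097]
[ 241  133   26   78 1642] [253.2 171.3] ((253.5, 171.5), (77.0, 25.0), 90.0)
[407 204  24  16 239] [417.7 210.6] ((417.300048828125, 209.9000244140625), (12.016655921936035, 24.665767669677734), 71.56505584716797)
[329  82  13  21  68] [335.4  91. ] ((335.800048828125, 91.5999755859375), (23.255107879638672, 3.5777084827423096), 63.43495178222656)
tubeL [254.55556481 106.46277002]
tubeR [253.71865724 225.50053285]
```

Run:
```python
from h import *
s,c=load('w11')
g=cv2.cvtColor(c['img'],cv2.COLOR_RGB2GRAY)
for (x,y,w,h) in((225,75,60,65),(225,195,60,60)):
    z=cv2.resize(g[y:y+h,x:x+w],None,fx=6,fy=6,interpolation=cv2.INTER_CUBIC)
    r=cv2.HoughCircles(cv2.medianBlur(z,7),cv2.HOUGH_GRADIENT_ALT,1.5,40,param1=120,param2=.6,minRadius=40,maxRadius=110)
    if r is not None:
        for a in r[0]: print((x,y),(a[0]+.5)/6-.5+x,(a[1]+.5)/6-.5+y,a[2]/6)
    print('col profile',g[y:y+h,253].tolist())
for yy in(.072,-.072):
  for off in(0,.003,.006): print(yy,off,proj(np.array([.4525,.396,.072])+(yy+off)*np.array([.343,.939,0]),c,s).round(1))
print('grip ends', [proj(np.array([.4525,.396,.108])+v*np.array([.343,.939,0]),c,s).round(1) for v in(.043,-.043)],[g[120:220,253].tolist()])
```

```text
(225, 75) 253.58333 106.333336 12.055111
(225, 75) 253.58333 106.333336 8.72822
(225, 75) 253.58333 106.333336 7.1573277
col profile [169, 170, 170, 170, 170, 170, 170, 170, 171, 171, 171, 171, 171, 171, 171, 171, 171, 163, 161, 195, 209, 201, 158, 112, 165, 171, 171, 170, 171, 170, 170, 170, 170, 170, 171, 170, 171, 171, 154, 107, 142, 200, 209, 190, 160, 196, 210, 209, 209, 210, 210, 211, 211, 212, 185, 105, 95, 72, 20, 8, 8, 12, 16, 15, 18]
(225, 195) 251.83333 223.58333 10.290363
(225, 195) 251.83333 223.58333 7.344809
col profile [34, 34, 33, 67, 119, 146, 145, 146, 146, 146, 145, 145, 121, 41, 25, 22, 92, 127, 72, 122, 187, 206, 189, 134, 72, 72, 71, 72, 71, 72, 72, 71, 72, 71, 73, 93, 157, 201, 178, 108, 89, 89, 89, 89, 89, 89, 90, 89, 89, 89, 89, 89, 88, 87, 88, 88, 88, 88, 88, 89]
0.072 0 [254.2 107.5]
0.072 0.003 [254.2 104.7]
0.072 0.006 [254.2 101.9]
-0.072 0 [253.8 225.2]
-0.072 0.003 [253.8 223. ]
-0.072 0.006 [253.8 220.8]
grip ends [array([254. , 137.2]), array([253.8, 214.8])] [[196, 210, 209, 209, 210, 210, 211, 211, 212, 185, 105, 95, 72, 20, 8, 8, 12, 16, 15, 18, 21, 26, 32, 76, 127, 146, 147, 147, 147, 148, 149, 148, 149, 124, 37, 33, 32, 33, 33, 33, 34, 34, 33, 35, 33, 34, 34, 34, 34, 34, 33, 33, 33, 33, 33, 33, 34, 33, 35, 33, 34, 33, 33, 33, 33, 34, 35, 34, 33, 32, 34, 34, 33, 35, 33, 34, 34, 33, 67, 119, 146, 145, 146, 146, 146, 145, 145, 121, 41, 25, 22, 92, 127, 72, 122, 187, 206, 189, 134, 72]]
```

Request:
step_arm([
  {"x": 0, "y": 2, "z": -30, "wx": 0, "wy": 0, "wz": 0},
  {"x": -0.6, "y": 1.8, "z": -70, "wx": 0, "wy": 0, "wz": 0},
  {"x": -0.6, "y": 1.8, "z": -110, "wx": 0, "wy": 0, "wz": 0},
  {"x": -0.6, "y": 1.8, "z": -145, "wx": 0, "wy": 0, "wz": 0},
  {"x": -0.6, "y": 1.8, "z": -174, "wx": 0, "wy": 0, "wz": 0},
  {"x": -0.6, "y": 1.8, "z": -174, "wx": 0, "wy": 0, "wz": 0},
  {"x": -0.6, "y": 1.8, "z": -174, "wx": 0, "wy": 0, "wz": 0},
])

```text
time_s: 18.15
position: [0.4522, 0.3971, 0.076]
eef_rot: [-0.001, 0.819, 0.573, -0.001]
wrist_force: [0.3, 0.5, -0.0]
opening: 0.0797
gripper_force: 0.0
```

Request:
step_arm([
  {"x": 0, "y": 0, "z": 0, "wx": 0, "wy": 0, "wz": 0},
  {"x": 0, "y": 0, "z": 0, "wx": 0, "wy": 0, "wz": 0},
  {"x": 0, "y": 0, "z": 0, "wx": 0, "wy": 0, "wz": 0},
  {"x": 0, "y": 0, "z": 0, "wx": 0, "wy": 0, "wz": 0},
  {"x": 0, "y": 0, "z": 0, "wx": 0, "wy": 0, "wz": 0},
  {"x": 0, "y": 0, "z": 0, "wx": 0, "wy": 0, "wz": 0},
  {"x": 0, "y": 0, "z": 0, "wx": 0, "wy": 0, "wz": 0},
], fingers=15, grip_force=70)

```text
time_s: 18.85
position: [0.453, 0.398, 0.0777]
eef_rot: [-0.001, 0.819, 0.574, 0.0]
wrist_force: [-0.8, -0.7, 6.1]
opening: 0.0272
gripper_force: 69.5
```

Run:
```python
from h import *
s,c=snap('w12');print(s['position'],s['eef_rot'],s['wrist_force'])
g=cv2.cvtColor(c['img'],cv2.COLOR_RGB2GRAY)
w,a,b,d=s['eef_rot'];Rt=Ro.from_quat([a,b,d,w]).as_matrix()
p=proj(s['position']+Rt@[.072,0,.003],c,s);print('tube pred if centred',p)
x,y,w,h=int(p[0])-50,max(0,int(p[1])-50),100,100
z=cv2.resize(g[y:y+h,x:x+w],None,fx=5,fy=5,interpolation=cv2.INTER_CUBIC)
r=cv2.HoughCircles(cv2.medianBlur(z,7),cv2.HOUGH_GRADIENT_ALT,1.5,40,param1=120,param2=.6,minRadius=40,maxRadius=180)
if r is not None:
    for q in r[0]: print((q[0]+.5)/5-.5+x,(q[1]+.5)/5-.5+y,q[2]/5)
```

```text
[0.45297532 0.398011   0.07769327] [-1.36495247e-03  8.18989303e-01  5.73807093e-01  2.79341612e-04] [-0.8391475  -0.65785323  6.05811347]
tube pred if centred [253.55158986 109.90932975]
254.5 110.5 26.594135
254.5 110.5 18.558002
254.5 110.5 15.075079
```

Request:
step_arm([
  {"x": 0, "y": 0, "z": 20, "wx": 0, "wy": 0, "wz": 0},
  {"x": 0, "y": 0, "z": 60, "wx": 0, "wy": 0, "wz": 0},
  {"x": 0, "y": 0, "z": 105, "wx": 0, "wy": 0, "wz": 0},
  {"x": 0, "y": 0, "z": 150, "wx": 0, "wy": 0, "wz": 0},
  {"x": 0, "y": 0, "z": 195, "wx": 0, "wy": 0, "wz": 0},
  {"x": 0, "y": -10, "z": 235, "wx": 0, "wy": 0, "wz": 0.06},
  {"x": 0, "y": -45, "z": 260, "wx": 0, "wy": 0, "wz": 0.15},
  {"x": -1, "y": -90, "z": 265, "wx": 0, "wy": 0, "wz": 0.25},
  {"x": -2, "y": -135, "z": 265, "wx": 0, "wy": 0, "wz": 0.35},
  {"x": -2, "y": -180, "z": 265, "wx": 0, "wy": 0, "wz": 0.424},
])

```text
time_s: 19.9
position: [0.4495, 0.2157, 0.3406]
eef_rot: [-0.001, 0.678, 0.735, -0.001]
wrist_force: [0.8, 0.1, -3.4]
opening: 0.027
gripper_force: 69.7
```

Request:
step_arm([
  {"x": 0, "y": -30, "z": 0, "wx": 0.006, "wy": -0.08, "wz": 0},
  {"x": 0, "y": -60, "z": 0, "wx": 0.0134, "wy": -0.18, "wz": 0},
  {"x": 0, "y": -85, "z": 0, "wx": 0.0223, "wy": -0.3, "wz": 0},
  {"x": 5, "y": -98, "z": -10, "wx": 0.0313, "wy": -0.42, "wz": 0},
  {"x": 12, "y": -98, "z": -34, "wx": 0.0389, "wy": -0.522, "wz": 0},
  {"x": 25, "y": -98, "z": -56, "wx": 0.0389, "wy": -0.522, "wz": 0},
  {"x": 37.4, "y": -98.9, "z": -78.4, "wx": 0.0389, "wy": -0.522, "wz": 0},
  {"x": 37.4, "y": -98.9, "z": -78.4, "wx": 0.0389, "wy": -0.522, "wz": 0},
  {"x": 37.4, "y": -98.9, "z": -78.4, "wx": 0.0389, "wy": -0.522, "wz": 0},
  {"x": 37.4, "y": -98.9, "z": -78.4, "wx": 0.0389, "wy": -0.522, "wz": 0},
])

```text
time_s: 20.9
position: [0.4879, 0.1185, 0.2637]
eef_rot: [0.175, 0.657, 0.708, 0.189]
wrist_force: [-0.2, -0.4, -2.8]
opening: 0.027
gripper_force: 70.2
```

Run:
```python
from h import *
s,c=snap('w13');print(s['position'],s['eef_rot'],s['wrist_force'],s['ft_torque'],s['joint_positions'])
_,sc=snap('s13','scene');_,t=snap('t13','top')
w,a,b,d=s['eef_rot'];Rt=Ro.from_quat([a,b,d,w]).as_matrix()
print(Rt.round(4),'want -z',[-.4986,-.0371,.866])
R=Ro.from_euler('z',.0743).as_matrix();zd=R@[-.5,0,.8660254];yd=R@[0,1,0];f=np.array([.574,.1252,.112])
m=lambda p:((p-[140,20]+.5)*2-.5).round(1)
for n,X in{'tube top L':s['position']+Rt@[.072,0,.0045],'tube bottom L':s['position']+Rt@[.072,0,.0465],'tipL':f+.072*yd+.115*zd,'footL':f+.072*yd,'hub':f+.004*zd}.items(): print(n,proj(X,c,s).round(1),m(proj(X,c,s)))
cv=np.zeros((560,800,3),np.uint8);cv[:, :480]=cv2.resize(c['img'][20:300,140:380,::-1],(480,560),interpolation=cv2.INTER_CUBIC)
cv[:280,480:]=crop(sc,220,140,80,70,4);cv[280:,480:]=crop(t,228,160,80,70,4)
cv2.imwrite('pics/m13.png',cv)
```

```text
[0.48788046 0.11854506 0.2636544 ] [0.17532782 0.656992   0.70848998 0.18884814] [-0.18102218 -0.36171741 -2.82319956] [-0.0778854   0.57545688 -0.00548372] [ 0.24829698 -0.43115981  2.27084238 -0.12120816  0.79084006  0.23568798]
[[-7.520e-02  8.647e-01  4.966e-01]
 [ 9.972e-01  6.540e-02  3.720e-02]
 [-3.000e-04  4.980e-01 -8.672e-01]] want -z [-0.4986, -0.0371, 0.866]
tube top L [253.9 110. ] [228.4 180.5]
tube bottom L [254.  109.1] [228.4 178.7]
tipL [252.8 108.6] [226.2 177.6]
footL [253.5 107.7] [227.5 175.8]
hub [253.4 171.6] [227.4 303.7]
```

View pics/m13.png

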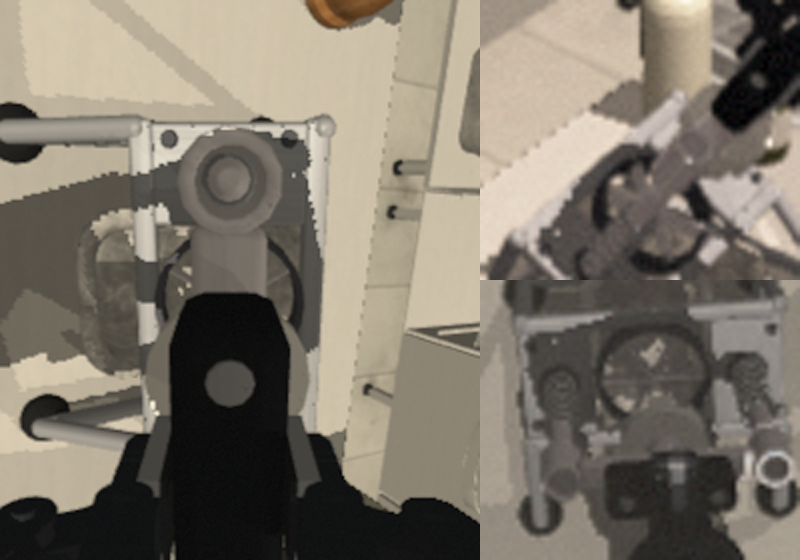

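The rod tip is concentric in the left bushing's bore at (229,180), and the top view shows both springs seated on the rods. Descending along the rods.

Request:
step_arm([
  {"x": 2.5, "y": 0.2, "z": -4.3, "wx": 0, "wy": 0, "wz": 0},
  {"x": 5, "y": 0.4, "z": -8.7, "wx": 0, "wy": 0, "wz": 0},
  {"x": 7.5, "y": 0.6, "z": -13, "wx": 0, "wy": 0, "wz": 0},
  {"x": 10, "y": 0.7, "z": -17.3, "wx": 0, "wy": 0, "wz": 0},
  {"x": 12.5, "y": 0.9, "z": -21.7, "wx": 0, "wy": 0, "wz": 0},
  {"x": 12.5, "y": 0.9, "z": -21.7, "wx": 0, "wy": 0, "wz": 0},
  {"x": 12.5, "y": 0.9, "z": -21.7, "wx": 0, "wy": 0, "wz": 0},
])

```text
time_s: 21.75
position: [0.5004, 0.1193, 0.2408]
eef_rot: [0.175, 0.657, 0.709, 0.188]
wrist_force: [1.9, -0.3, -3.4]
opening: 0.027
gripper_force: 70.2
```

Run:
```python
from bench import sense
s=sense();print(s['position'],s['wrist_force'],s['ft_torque'])
```

```text
[0.50040646 0.11927626 0.24084752] [ 1.91801276 -0.30923173 -3.44361528] [0.01097671 0.2889624  0.10468299]
```

Request:
step_arm([
  {"x": 2.9, "y": 0.2, "z": -4, "wx": 0, "wy": 0, "wz": 0},
  {"x": 5.4, "y": 0.4, "z": -8.4, "wx": 0, "wy": 0, "wz": 0},
  {"x": 7.9, "y": 0.6, "z": -12.7, "wx": 0, "wy": 0, "wz": 0},
  {"x": 10.4, "y": 0.7, "z": -17, "wx": 0, "wy": 0, "wz": 0},
  {"x": 10.4, "y": 0.7, "z": -17, "wx": 0, "wy": 0, "wz": 0},
  {"x": 10.4, "y": 0.7, "z": -17, "wx": 0, "wy": 0, "wz": 0},
])

```text
time_s: 22.35
position: [0.5105, 0.1199, 0.2236]
eef_rot: [0.175, 0.657, 0.709, 0.188]
wrist_force: [0.9, 0.2, -4.2]
opening: 0.027
gripper_force: 70.3
```

```bash
cat > st.py <<'E'
from h import *
from bench import sense
s=sense();R=Ro.from_euler('z',.0743).as_matrix();zd=R@[-.5,0,.8660254];yd=R@[0,1,0];xd=np.cross(yd,zd);f=np.array([.574,.1252,.112])
w,a,b,d=s['eef_rot'];Rt=Ro.from_quat([a,b,d,w]).as_matrix()
A=np.array([xd,yd,zd]);print('head origin in deck mm',(1000*A@(s['position']+Rt[:,2]*.0765-f)).round(1),'F deck',(A@s['wrist_force']).round(1),'M',(A@s['ft_torque']).round(2),'ang',np.degrees(np.arccos(-Rt[:,2]@zd)).round(2),s['time_s'])
E
python3 st.py
```

```text
head origin in deck mm [ 0.3 -0.5 52. ] F deck [-1.3  0.1 -4.1] M [-0.01  0.43  0.03] ang 0.22 22.35
```

Request:
step_arm([
  {"x": 2.5, "y": 0.2, "z": -4.3, "wx": 0, "wy": 0, "wz": 0},
  {"x": 5, "y": 0.4, "z": -8.7, "wx": 0, "wy": 0, "wz": 0},
  {"x": 7.5, "y": 0.6, "z": -13, "wx": 0, "wy": 0, "wz": 0},
  {"x": 10, "y": 0.7, "z": -17.3, "wx": 0, "wy": 0, "wz": 0},
  {"x": 12.5, "y": 0.9, "z": -21.7, "wx": 0, "wy": 0, "wz": 0},
  {"x": 12.5, "y": 0.9, "z": -21.7, "wx": 0, "wy": 0, "wz": 0},
])

```text
time_s: 22.95
position: [0.5236, 0.121, 0.2025]
eef_rot: [0.175, 0.657, 0.708, 0.189]
wrist_force: [-6.3, -0.4, 5.3]
opening: 0.0268
gripper_force: 71.8
```

```bash
python3 st.py
```

```text
head origin in deck mm [ 1.2 -0.4 27.1] F deck [-2.8  0.1  7.7] M [0.06 0.59 0.  ] ang 0.14 22.95
```

Request:
step_arm([
  {"x": 2.5, "y": 0.2, "z": -4.3, "wx": 0, "wy": 0, "wz": 0},
  {"x": 5, "y": 0.4, "z": -8.7, "wx": 0, "wy": 0, "wz": 0},
  {"x": 7.5, "y": 0.6, "z": -13, "wx": 0, "wy": 0, "wz": 0},
  {"x": 9.5, "y": 0.7, "z": -16.5, "wx": 0, "wy": 0, "wz": 0},
  {"x": 9.5, "y": 0.7, "z": -16.5, "wx": 0, "wy": 0, "wz": 0},
  {"x": 9.5, "y": 0.7, "z": -16.5, "wx": 0, "wy": 0, "wz": 0},
])

```text
time_s: 23.55
position: [0.5331, 0.1218, 0.1874]
eef_rot: [0.176, 0.657, 0.708, 0.189]
wrist_force: [-12.0, -0.7, 12.0]
opening: 0.0272
gripper_force: 73.1
```

```bash
python3 st.py
```

```text
head origin in deck mm [ 2.  -0.4  9.3] F deck [-4.4  0.2 16.4] M [-0.05  1.04  0.07] ang 0.09 23.55
```

Request:
step_arm([
  {"x": 0.7, "y": 0.1, "z": -2, "wx": 0, "wy": 0, "wz": 0},
  {"x": 1.4, "y": 0.1, "z": -3.8, "wx": 0, "wy": 0, "wz": 0},
  {"x": 1.4, "y": 0.1, "z": -3.8, "wx": 0, "wy": 0, "wz": 0},
  {"x": 1.4, "y": 0.1, "z": -3.8, "wx": 0, "wy": 0, "wz": 0},
])

```text
time_s: 23.95
position: [0.5348, 0.122, 0.1843]
eef_rot: [0.176, 0.657, 0.708, 0.19]
wrist_force: [-13.1, -0.8, 14.7]
opening: 0.0273
gripper_force: 73.4
```

```bash
python3 st.py
```

```text
head origin in deck mm [ 2.1 -0.3  5.8] F deck [-4.   0.2 19.3] M [-0.02  0.98 -0.03] ang 0.04 23.95
```

Request:
step_arm([
  {"x": -2.5, "y": -0.2, "z": 4.3, "wx": 0, "wy": 0, "wz": 0},
  {"x": -6, "y": -0.4, "z": 10.4, "wx": 0, "wy": 0, "wz": 0},
  {"x": -9.5, "y": -0.7, "z": 16.5, "wx": 0, "wy": 0, "wz": 0},
  {"x": -13, "y": -1, "z": 22.5, "wx": 0, "wy": 0, "wz": 0},
  {"x": -16, "y": -1.2, "z": 28, "wx": 0, "wy": 0, "wz": 0},
  {"x": -18.2, "y": -1.4, "z": 32, "wx": 0, "wy": 0, "wz": 0},
  {"x": -18.2, "y": -1.4, "z": 32, "wx": 0, "wy": 0, "wz": 0},
  {"x": -18.2, "y": -1.4, "z": 32, "wx": 0, "wy": 0, "wz": 0},
])

```text
time_s: 24.75
position: [0.5162, 0.1204, 0.2142]
eef_rot: [0.175, 0.657, 0.708, 0.189]
wrist_force: [-1.4, 0.5, 2.5]
opening: 0.027
gripper_force: 71.2
```

```bash
python3 st.py
```

```text
head origin in deck mm [ 0.7 -0.5 41. ] F deck [0.1 0.6 2.9] M [0.08 0.1  0.01] ang 0.12 24.75
```

Release, then back off along the rods.

Request:
step_arm([
  {"x": 0, "y": 0, "z": 0, "wx": 0, "wy": 0, "wz": 0},
  {"x": 0, "y": 0, "z": 0, "wx": 0, "wy": 0, "wz": 0},
  {"x": 0, "y": 0, "z": 0, "wx": 0, "wy": 0, "wz": 0},
  {"x": 0, "y": 0, "z": 0, "wx": 0, "wy": 0, "wz": 0},
  {"x": 0, "y": 0, "z": 0, "wx": 0, "wy": 0, "wz": 0},
  {"x": 0, "y": 0, "z": 0, "wx": 0, "wy": 0, "wz": 0},
], fingers=70)

```text
time_s: 25.35
position: [0.5157, 0.1202, 0.2138]
eef_rot: [0.175, 0.657, 0.709, 0.188]
wrist_force: [0.2, 0.1, 0.0]
opening: 0.0701
gripper_force: 0.0
```

Request:
step_arm([
  {"x": -5, "y": -0.4, "z": 9, "wx": 0, "wy": 0, "wz": 0},
  {"x": -13, "y": -1, "z": 22, "wx": 0, "wy": 0, "wz": 0},
  {"x": -25, "y": -2, "z": 43, "wx": 0, "wy": 0, "wz": 0},
  {"x": -40, "y": -3, "z": 70, "wx": 0, "wy": 0, "wz": 0},
  {"x": -55, "y": -4, "z": 95, "wx": 0, "wy": 0, "wz": 0},
  {"x": -55, "y": -4, "z": 95, "wx": 0, "wy": 0, "wz": 0},
  {"x": -55, "y": -4, "z": 95, "wx": 0, "wy": 0, "wz": 0},
])

```text
time_s: 26.05
position: [0.4609, 0.1165, 0.3104]
eef_rot: [0.176, 0.657, 0.708, 0.19]
wrist_force: [-0.0, -0.3, -0.3]
opening: 0.07
gripper_force: 0.0
```

Run:
```python
from h import *
s,c=snap('w20');_,sc=snap('s20','scene');_,t=snap('t20','top');print(s['position'],s['wrist_force'],s['time_s'])
R=Ro.from_euler('z',.0743).as_matrix();zd=R@[-.5,0,.8660254];yd=R@[0,1,0];f=np.array([.574,.1252,.112])
g=cv2.cvtColor(c['img'],cv2.COLOR_RGB2GRAY)
# black grip blob in wrist view
m=np.zeros_like(g);m[:235,60:460]=(c['img'].max(2)[:235,60:460]<45);n,l,st,ce=cv2.connectedComponentsWithStats(m)
for i in 1+np.argsort(-st[1:,4])[:2]: print('blob',st[i],ce[i].round(1))
for h in(.02,.043,.06): print(h,'grip top pred',proj(f+(h+.108)*zd,c,s).round(1),'len px',np.linalg.norm(proj(f+(h+.108)*zd+.043*yd,c,s)-proj(f+(h+.108)*zd-.043*yd,c,s)).round(1),'tubes',[proj(f+(h+.072)*zd+k*.072*yd,c,s).round(1) for k in(1,-1)])
r=cv2.HoughCircles(cv2.medianBlur(cv2.resize(g,None,fx=4,fy=4,interpolation=cv2.INTER_CUBIC),7),cv2.HOUGH_GRADIENT_ALT,1.5,60,param1=120,param2=.7,minRadius=24,maxRadius=90)
if r is not None: print((r[0]/4).round(1)[:12])
d=pickle.load(open('cap0.pkl','rb'))[1]
for n,b,x,y,w,h in(('ramekin',t,280,236,32,32),('jar',t,325,155,28,28)): print(n,'mean abs change',np.abs(b['img'][y:y+h,x:x+w].astype(int)-d['top']['img'][y:y+h,x:x+w]).mean().round(1))
```

```text
[0.46087743 0.11645318 0.31038933] [-0.02990543 -0.29797914 -0.30883698] 26.05
blob [ 236  142   32   93 2568] [251.9 187.5]
blob [149  76  24  26 287] [158.9  89.1]
0.02 grip top pred [253.  188.8] len px 88.6 tubes [array([253.2, 107.8]), array([253.1, 240.4])]
0.043 grip top pred [252.9 196.6] len px 96.2 tubes [array([253.1, 108. ]), array([253. , 250.6])]
0.06 grip top pred [252.8 203.4] len px 102.6 tubes [array([253. , 108.1]), array([252.9, 259.2])]
[[253.5 108.4  15. ]
 [253.9 250.5  12.1]
 [305.6  23.6  19. ]
 [253.9 250.5   8.1]
 [472.1  87.8   7.7]
 [480.   51.4   9.4]
 [265.9 275.2  14.7]
 [159.8  87.4  11.8]
 [172.1 214.9  10.3]
 [251.6 162.8   6.6]
 [253.5 108.4   7.8]
 [252.4 228.4   6.6]]
ramekin mean abs change 33.7
jar mean abs change 11.3
```

The bushings sit where the model puts them at 43 mm rest height, centred on both rods, and the gripper is clear, so I hand it in.

```bash
python3 -c "
from bench import workorder
print(workorder.job_done())"
```

```text
the job is handed in; nothing more can be done
None
```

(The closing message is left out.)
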